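# Strip the tool board and pack its hooks under the toolbox tray

## Robot

A 6-joint arm with a two-finger parallel gripper is mounted at the origin on a cart in front of the work surface, level with it; the furniture and walls round the work are solid. World frame = base frame: x ahead of the robot, y to its left, z up, the work surface at z = 0. Lengths are in m, angles in degrees, forces in N, time in s.
With the tool pointing down it reaches from about 0.25 to 0.725 m from the base axis. Payload 9.7 kg.
Tool frame: the origin (TCP) lies at the centre of the arm's flange, where the gripper is bolted on; the fingertips stand 173 mm ahead of it and the grasp point (between the pads) lies 155 mm ahead of it; z points along the fingers, y is the line along which they close (so a half turn about z gives the same grasp; the last joint's range is limited). The gripper opens to 85 mm and grips with 20 to 120 N. Pads are 22 mm wide; open, the fingers measure 114 mm over their backs; the gripper's body (76 mm by 85 mm) begins 54 mm behind the grasp point. The pads swing forward as they close: fully open they stand 13 mm farther back than shut.
Start: joints at [63.885, 4.979, 10.078, 95.1, 0, 90], TCP at [0.242, 0.494, 0.405] pointing down, gripper open.
Joint ranges: [-179.16, 179.16], [-48.56, 103.87], [-65.8, 70.77], [-126.05, 130.52], [-82.76, 87.17], [-180, 180]. Speed limits (degrees/s): [127.2, 127.2, 147.25, 180, 180, 180].

## Interface

Orientations are given as [roll, pitch, yaw] about the fixed x, y, z axes, in that order (R = Rz(yaw) Ry(pitch) Rx(roll)).
In Python, from workcell import monitor, camera, get_calibration, bot gives the robot as it stands.
- The arm moves only by the tool carry_out, never from a script. Its argument "targets" is text: rows parted by semicolons, each of 7 numbers parted by spaces: the shift along the tool's x, y, z in units of 0.04 m (1.0 is 0.04 m), then the turn, a rotation vector about the tool's x, y, z in units of 0.1 rad (1.0 is 0.1 rad), then the opening, from -1 (shut) to 1 (fully open), so that 0 is half open. A call has exactly 8 rows; each row shifts and turns the commanded pose from where the row before left it, along the tool's axes as they then stand; what a row does not reach is not made up. A row lasts 1/12 s, in which the tool goes at most 41.7 mm and 7.16 degrees, less where a joint would pass 70% of its speed; a pose out of reach is approached as far as the arm can. A call with a number of a shift or a turn outside -1 to 1 is refused whole. A call with a gripper value outside its range is refused whole. The fingers move at their own pace and stop on an object; "newtons" is the grip in N (left out, the last holds). Time passes only in rows, so rows that do not move let the fingers close, or fill a call up. It gives the time, the measured TCP pose, the force, the opening and the grip force at its end, in the units of the state.
- monitor.get_obs(): the state, without advancing time (a new reading comes with each control period).
- camera(name): name is "scene" or "top" or "wrist"; returns the picture (480x640x3 uint8, red, green, blue); there is no depth.
- get_calibration(name): a dict with "fx", "fy", "cx", "cy" (pixels), "D" ([k1, k2, p1, p2, k3] as OpenCV has them; the pictures are not rectified), "view" (4x4, takes a point from world to camera coordinates). Camera axes: x right, y down, z forward; pixel columns grow to the right and rows downward; lengths in m; the calibration is good to about 2 mm. A picture is of the moment at which its call begins: read the wrist's pose just before it. get_calibration takes no time and is no camera call; for the wrist camera it gives the pose at the moment of the call.
- bot.job_done(): hands the job in; it is judged then, once.
The state is a dict: "time": time; "q": joint angles; "qd": joint speeds; "joint_efforts": joint torques, N m; "ee_pos": TCP position; "tcp_rot": TCP orientation; "wrist_force": force on the tool from outside, world axes, zero at the start; "torque": the same for the moment, N m; "opening": finger opening in m; "grasp_force": force on a finger pad.
Only numpy, scipy, OpenCV 4.12 (cv2) and the standard library are available. Lean on these libraries where they do the work, as an engineer would, in place of code of your own. Each camera call takes 0.05 s, during which the arm holds its last target. There are 200 camera calls.

## Task

The plywood tool board is going to be repainted. Open the red toolbox by lifting its cantilever tray up and over until it rests behind the box, take every hook down off its screw in the board (lift it until the wide part of its keyhole is over the screw head, then draw it off) and pack the hooks and the small box of spare screws in the compartment underneath. Then swing the tray back and lower it fully home on the box, with the tools that lie in it still in it.

Things in the scene. Friction and masses are not known exactly. Their poses are not given: they have to be found in the camera images.
- toolbox: Fixed red steel toolbox; origin at the centre of its underside, +x from its latched front to its back, z up. Lower box 160 (x) x 288 (y) x 76 mm, walls and floor 4 mm, so its compartment is 152 x 280 mm, floor at z 4, rim at z 76; 74 mm of headroom under the shut tray.
- tray_arm (a joint): Swing of the tray's parallel arms (rad): 0 = tray shut on the box, 2.094 = tray at rest behind it. The tray stays level and rides a 100 mm arc: at angle q it has moved by 100(cos 30 - cos(30+q)) mm along the box's +x and 100(sin(30+q) - sin 30) mm up (angles in degrees): highest half-way (+50 mm), 173 mm back when open. Light and damped: let go, it sinks gently to the nearer end.
- tray_handle (a point): Centre of the tray's black bar handle: 116 mm long along the box's y, 14 mm wide, 16 mm tall, 58 mm above the tray's underside. Two posts stand under its ends. The tray is 160 x 288 x 36 mm, its underside at z 78 when shut, and carries three loose tools 6 to 20 mm tall. Axes as the toolbox.
- tool_board: Fixed upright plywood board, 330 mm wide, top at z 200, 15 mm thick, on two feet behind it. Origin under the middle of its front face; x points into the board (the robot's side is -x), y along it. Three brass screws in its face at y = +120, 0 and -120 mm, z 185.5: shank 5 mm, head 14 mm across, from 7 to 10 mm off the face.
- screw_box_mid (a point): Middle of the small brown cardboard box of spare screws lying on the worktop (white and blue label): 42 mm along its x (grip there), 72 mm along its y, 32 mm tall; this point is 16 mm up.
- tray_screwdriver_mid (a point): Blue screwdriver lying in the tray, 141 mm long along its y, 20 mm thick; 6 mm above its underside.
- tray_hex_key_mid (a point): Hex key lying in the tray, 82 x 30 x 6 mm; its middle.
- tray_marker_mid (a point): Marker pen lying in the tray, 135 mm long along its y, 16 mm thick; 6 mm above its underside.
- hook_a_arm (a point): A dark steel hook hung on one screw; its axes: x into the board, z up. The point is mid-arm. Arm 20 mm wide (y), 16 tall, reaching 30 mm further to -x (orange nose 20 mm up) and 42 mm to the back of the plate. Plate 44 x 66 x 4 mm from 16 below to 50 mm above the point; wide hole 19 mm, centre 21 mm above; slot 8.5 mm wide up to 42 mm above; lift 18.5 mm to centre the hole on the screw.
- hook_b_arm (a point): A dark steel hook hung on one screw; its axes: x into the board, z up. The point is mid-arm. Arm 20 mm wide (y), 16 tall, reaching 30 mm further to -x (orange nose 20 mm up) and 42 mm to the back of the plate. Plate 44 x 66 x 4 mm from 16 below to 50 mm above the point; wide hole 19 mm, centre 21 mm above; slot 8.5 mm wide up to 42 mm above; lift 18.5 mm to centre the hole on the screw.
- hook_c_arm (a point): A dark steel hook hung on one screw; its axes: x into the board, z up. The point is mid-arm. Arm 20 mm wide (y), 16 tall, reaching 30 mm further to -x (orange nose 20 mm up) and 42 mm to the back of the plate. Plate 44 x 66 x 4 mm from 16 below to 50 mm above the point; wide hole 19 mm, centre 21 mm above; slot 8.5 mm wide up to 42 mm above; lift 18.5 mm to centre the hole on the screw.
There are look-alikes about, which are no part of the job. Of the things that look like the part that bears screw_box_mid, take the one that is nearest to the robot's base at the start.

How it is judged:
By the outcome, as a careful person would: the job done as asked, in the order asked, and still so for the second after the job is handed in, with the robot touching nothing.
Of hook_a, hook_b, hook_c only 2 to 3 are there at a start; the rules pass over those that are not, and their reading is None.
At some moment in a run one of screw_box may be knocked a few centimetres aside while the robot is not near it.
It also fails if it takes over 210 s, if anything falls off the work surface, if the arm or the gripper's body presses on something with over 40 N, if the wrist force passes 120 N, or if a joint passes its speed limit or range.

## Working session

There is one attempt and no reset: what is moved stays moved. The work goes in short steps, Python scripts to look and compute and a tool call to move; the robot and the scene stay as the last step left them, time stands still between calls to the robot, and variables do not carry over. Pictures are saved under pics/ and viewed, at most 14 in all, crops included, and the job is handed in when it is done.

Besides the shell and the picture viewer there is one more tool, called after "Request:" in YAML: its name, and indented under it one key for each argument. carry_out: Moves the arm, as the interface text tells. Shifts and turns lie within -1 to 1; 1 stands for 0.04 m of shift or 0.1 rad of turn. Its arguments: {"type":"object","properties":{"targets":{"type":"string"},"newtons":{"type":"number"}},"required":["targets"]}

```bash
ls; mkdir -p pics
python3 - <<'E'
from workcell import monitor,camera,get_calibration
import cv2
print(monitor.get_obs())
for n in("scene","top"):
    c=get_calibration(n);print(n,c)
    cv2.imwrite(f"pics/{n}0.png",camera(n)[:,:,::-1])
E
```

```text
pics
{'time': 0.0, 'q': array([6.38816539e+01, 5.01042227e+00, 1.00337606e+01, 9.50993158e+01,
       2.19946816e-03, 8.99980492e+01]), 'qd': array([-0.05279282,  0.00252808,  0.01338116,  0.03739484,  0.03624846,
       -0.12330958]), 'joint_efforts': array([-1.67086735e-03, -5.20390427e+01,  4.64801788e+01,  1.62614178e-02,
       -2.88934393e-05,  6.90864709e-06]), 'ee_pos': array([0.24211964, 0.49383712, 0.40398321]), 'tcp_rot': array([-1.79924023e+02, -2.20205304e-03,  1.53883602e+02]), 'wrist_force': array([1.63912475, 0.37815322, 1.27510544]), 'torque': array([ 0.02048863, -0.01643221,  0.02234595]), 'grasp_force': 0.0, 'opening': 0.08517723160263208}
scene {'fx': 492.64151001748047, 'fy': 492.64151001748047, 'cx': 321.0981849499279, 'cy': 246.22052279112108, 'D': array([-0.01094907,  0.        ,  0.        ,  0.        ,  0.        ]), 'view': array([[ 0.7550336 , -0.65563508,  0.00817953, -0.40898991],
       [-0.56431812, -0.65612332, -0.50104615,  0.35810964],
       [ 0.33387021,  0.37369082, -0.86538191,  1.03607376],
       [ 0.        ,  0.        ,  0.        ,  1.        ]])}
top {'fx': 575.050227388067, 'fy': 575.050227388067, 'cx': 324.9439413892805, 'cy': 232.82111721280006, 'D': array([-0.04091291,  0.        ,  0.        ,  0.        ,  0.        ]), 'view': array([[-4.08695590e-01, -9.12670758e-01, -4.51189741e-05,
         2.07271809e-01],
       [-7.78920389e-01,  3.48827700e-01, -5.21154741e-01,
         4.92140755e-01],
       [ 4.75658431e-01, -2.12958500e-01, -8.53462204e-01,
         1.03257764e+00],
       [ 0.00000000e+00,  0.00000000e+00,  0.00000000e+00,
         1.00000000e+00]])}
```

View pics/scene0.png

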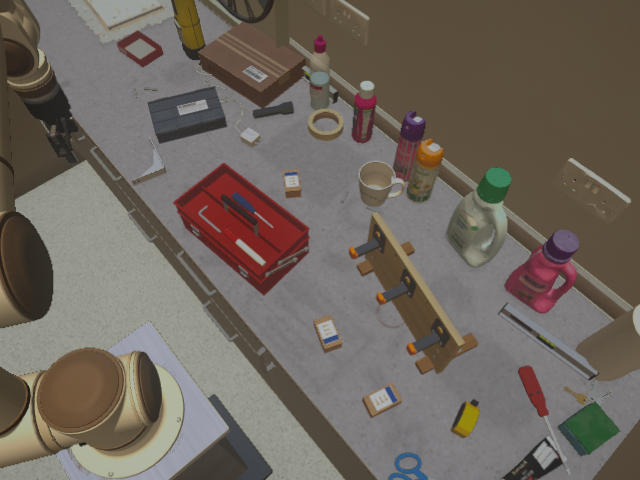

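View pics/top0.png

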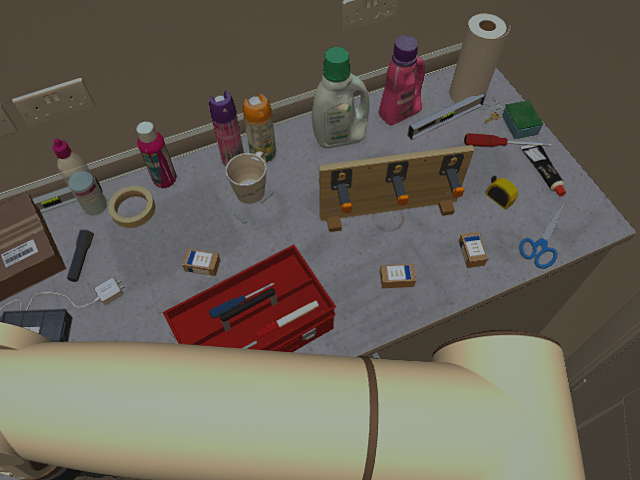

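```bash
cat > h.py <<'E'
import numpy as np,cv2
from workcell import monitor,camera,get_calibration
def K(c): return np.array([[c["fx"],0,c["cx"]],[0,c["fy"],c["cy"]],[0,0,1.]])
def ray(c,p):
    u=cv2.undistortPoints(np.array([[p]],float),K(c),np.array(c["D"]))[0,0]
    V=np.array(c["view"]);R=V[:3,:3];return -R.T@V[:3,3],R.T@np.array([u[0],u[1],1])
def onz(c,p,z):
    o,d=ray(c,p);return o+d*(z-o[2])/d[2]
def tri(*cp):
    A=np.zeros((3,3));b=np.zeros(3)
    for c,p in cp:
        o,d=ray(c,p);d=d/np.linalg.norm(d);M=np.eye(3)-np.outer(d,d);A+=M;b+=M@o
    x=np.linalg.solve(A,b)
    return x,max(np.linalg.norm(np.cross(x-ray(c,p)[0],ray(c,p)[1]/np.linalg.norm(ray(c,p)[1]))) for c,p in cp)
def proj(c,X):
    V=np.array(c["view"]);r,_=cv2.Rodrigues(V[:3,:3])
    return cv2.projectPoints(np.atleast_2d(np.array(X,float)),r,V[:3,3],K(c),np.array(c["D"]))[0][:,0]
def blobs(mask,amin=15):
    n,l,s,ce=cv2.connectedComponentsWithStats(mask.astype(np.uint8))
    return [(s[i,4],ce[i].round(1)) for i in range(1,n) if s[i,4]>=amin]
E
python3 - <<'E'
from h import *
S=get_calibration("scene");T=get_calibration("top")
s=cv2.imread("pics/scene0.png");t=cv2.imread("pics/top0.png")
for n,p in(("A",(292,183)),("B",(328,332)),("C",(382,399))):
    print(n,onz(S,p,.03))
for im,c,nm in((s,S,"s"),(t,T,"t")):
    h=cv2.cvtColor(im,cv2.COLOR_BGR2HSV)
    m=((h[:,:,0]<16)&(h[:,:,0]>6)&(h[:,:,1]>190)&(h[:,:,2]>150))
    print(nm,blobs(m,8))
cv2.imwrite("pics/sc.png",cv2.resize(s[155:355,170:430],None,fx=3,fy=3,interpolation=cv2.INTER_CUBIC))
cv2.imwrite("pics/tc.png",cv2.resize(t[145:365,160:480],None,fx=2.5,fy=2.5,interpolation=cv2.INTER_CUBIC))
E
```

```text
A [0.63850248 0.2298392  0.03      ]
B [ 0.43615802 -0.14469905  0.03      ]
C [ 0.42435026 -0.32898102  0.03      ]
s [(np.int32(9), array([382.9, 299.4])), (np.int32(14), array([412.2, 349.4]))]
t []
```

View pics/sc.png

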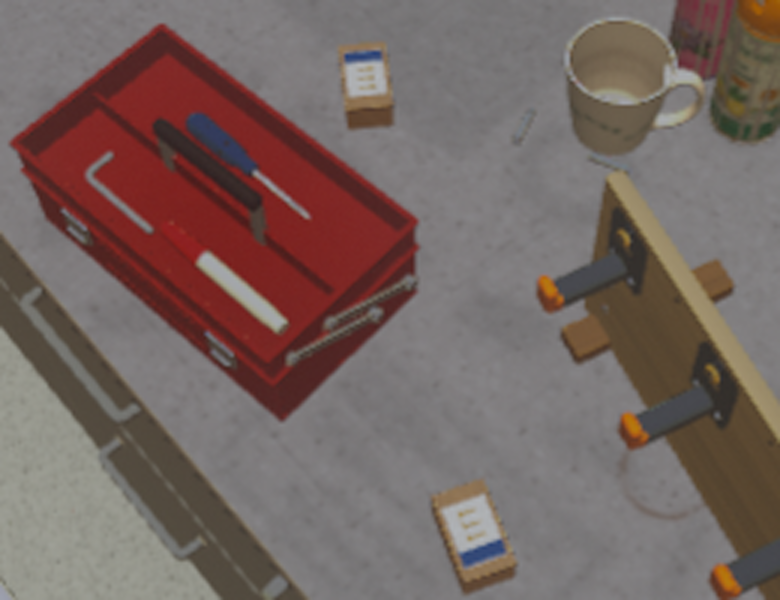

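View pics/tc.png

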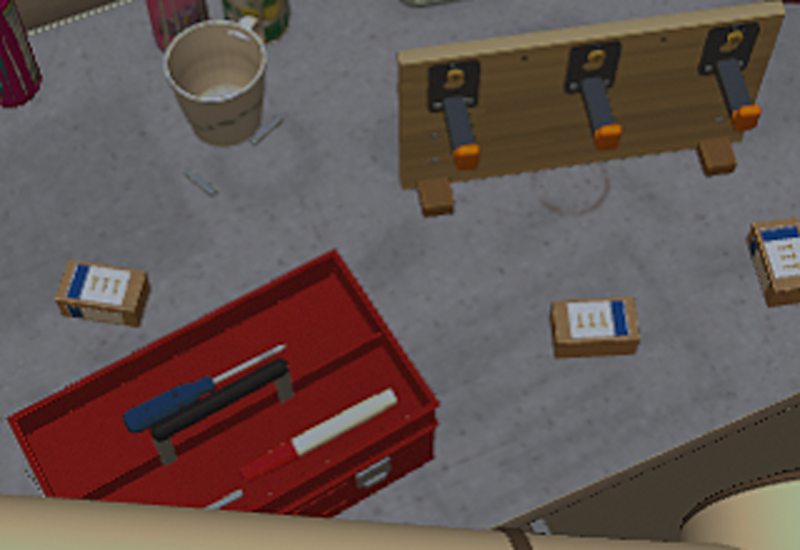

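Run:
```python
from h import *
S=get_calibration("scene");T=get_calibration("top")
s3=lambda p:(p[0]/3+170-.33,p[1]/3+155-.33)
t3=lambda p:(p[0]/2.5+160-.3,p[1]/2.5+145-.3)
for n,p in dict(L=(12,145),B=(163,27),R=(416,220),F=(272,362)).items(): print(n,onz(S,s3(p),.114).round(4))
for n,p in dict(B=(12,418),R=(336,253),F=(437,403)).items(): print("top",n,onz(T,t3(p),.114).round(4))
for n,a,b in (("h1",(158,126),(157,432)),("h2",(258,200),(285,368)),("R",(416,220),(336,253)),("F",(272,362),(437,403)),
 ("screwA",(625,238),(454,77)),("screwB",(711,373),(593,55)),("noseA",(551,292),(466,157)),("noseB",(634,430),(606,135)),("noseC",(728,580),(745,117)),
 ("boardtopL",(613,174),(400,55))):
    x,e=tri((S,s3(a)),(T,t3(b)));print(n,x.round(4),round(e,4))
for nm,c in(("scene",S),("top",T)):
    im=cv2.imread(f"pics/{nm}0.png");h=cv2.cvtColor(im,cv2.COLOR_BGR2HSV)
    m=((h[:,:,0]<14)&(h[:,:,0]>3)&(h[:,:,1]>170)&(h[:,:,2]>110))
    print(nm,blobs(m,20))
    # label of screw box B
    w=(h[:,:,1]<60)&(h[:,:,2]>150)
    bl=(h[:,:,0]>100)&(h[:,:,0]<125)&(h[:,:,1]>140)&(h[:,:,2]>60)
    cx,cy=proj(c,[.436,-.145,.03])[0].astype(int)
    mm=(w|bl)&False; 
    sub=np.s_[cy-25:cy+25,cx-25:cx+25]
    M=(w|bl)[sub].astype(np.uint8)
    cnt=max(cv2.findContours(M,0,1)[0],key=cv2.contourArea)
    box=cv2.boxPoints(cv2.minAreaRect(cnt))+[cx-25,cy-25]
    print([onz(c,p,.032).round(4) for p in box],[b for b in blobs(bl[sub],5)])
    print("sat", np.array(box).mean(0))
# board top edge left/right in scene & top
```

```text
L [0.3492 0.3152 0.114 ]
B [0.5097 0.3355 0.114 ]
R [0.547  0.0525 0.114 ]
F [0.3884 0.0276 0.114 ]
top B [0.5108 0.3379 0.114 ]
top R [0.5446 0.0528 0.114 ]
top F [0.3885 0.0328 0.114 ]
h1 [0.4418 0.2387 0.1379] 0.0011
h2 [0.4563 0.1322 0.1366] 0.0024
R [0.5464 0.0527 0.1129] 0.001
F [0.3908 0.0313 0.1067] 0.0007
screwA [ 0.6234 -0.0892  0.1814] 0.0001
screwB [ 0.5931 -0.2043  0.184 ] 0.0015
noseA [ 0.5675 -0.0748  0.1476] 0.0005
noseB [ 0.5382 -0.1915  0.1476] 0.0009
noseC [ 0.5086 -0.3082  0.1468] 0.0006
boardtopL [ 0.6465 -0.0516  0.2011] 0.0017
scene []
[array([ 0.4278, -0.1143,  0.032 ]), array([ 0.4621, -0.1254,  0.032 ]), array([ 0.4451, -0.17  ,  0.032 ]), array([ 0.4116, -0.1589,  0.032 ])] [(np.int32(45), array([27.5, 31.6]))]
sat [327.43103623 330.82758689]
top []
[array([ 0.4607, -0.1273,  0.032 ]), array([ 0.4401, -0.173 ,  0.032 ]), array([ 0.4122, -0.1579,  0.032 ]), array([ 0.4325, -0.1127,  0.032 ])] [(np.int32(56), array([33.3, 25.2]))]
sat [398.5 272.5]
```

```bash
cat >> h.py <<'E'
from scipy.spatial.transform import Rotation as Ro
TH=np.radians
BX=np.array([.449,.185]);BY=7.6           # toolbox centre, yaw
def boxp(x,y,z=0):
    c,s=np.cos(TH(BY)),np.sin(TH(BY));return np.array([BX[0]+c*x-s*y,BX[1]+s*x+c*y,z])
def plan(way,start=None):
    """way: (tcp xyz or grasp xyz, yaw, opening, rows); prints 8-row calls. Grasp point = tcp-155mm (tool down)"""
    o=monitor.get_obs();p=o["ee_pos"].copy();R=Ro.from_euler("xyz",o["tcp_rot"],degrees=True)
    if start is not None: p=np.array(start[0])+[0,0,.155];R=Ro.from_euler("xyz",[180,0,start[1]],degrees=True)
    rows=[]
    for g,yaw,op,n in way:
        G=np.array(g)+[0,0,.155];RG=Ro.from_euler("xyz",[180,0,yaw],degrees=True)
        for i in range(n):
            k=n-i
            d=R.inv().apply((G-p)/k)/.04;w=(R.inv()*RG).as_rotvec()/k/.1
            d=d.round(2);w=w.round(2)
            if max(abs(d).max(),abs(w).max())>1: print("TOO BIG",d,w)
            rows.append(" ".join(f"{v:g}" for v in [*(d+0),*(w+0),op]))
            p=p+R.apply(d*.04);R=R*Ro.from_rotvec(w*.1)
    while len(rows)%8: rows.append("0 0 0 0 0 0 %g"%way[-1][2])
    for i in range(0,len(rows),8): print("; ".join(rows[i:i+8]));print()
def st():
    o=monitor.get_obs();print(round(o["time"],2),"grasp",(o["ee_pos"]+Ro.from_euler("xyz",o["tcp_rot"],degrees=True).apply([0,0,.155])).round(4),o["tcp_rot"].round(2),"q",o["q"].round(1),"F",o["wrist_force"].round(1),o["opening"].round(4),o["grasp_force"])
E
python3 - <<'E'
from h import *
plan([(boxp(0,0,.215),97.6,1,16)])
E
```

```text
-0.5 -0.29 0.05 0 0 0.61 1; -0.52 -0.26 0.05 0 0 0.61 1; -0.53 -0.23 0.05 0 0 0.61 1; -0.55 -0.19 0.05 0 0 0.61 1; -0.56 -0.16 0.05 0 0 0.62 1; -0.57 -0.13 0.06 0 0 0.61 1; -0.57 -0.09 0.05 0 0 0.62 1; -0.58 -0.06 0.06 0 0 0.61 1

-0.58 -0.02 0.05 0 0 0.62 1; -0.58 0.02 0.06 0 0 0.61 1; -0.58 0.05 0.05 0 0 0.62 1; -0.57 0.09 0.06 0 0 0.61 1; -0.57 0.12 0.05 0 0 0.62 1; -0.56 0.16 0.06 0 0 0.61 1; -0.55 0.19 0.05 0 0 0.62 1; -0.54 0.22 0.06 -0.01 0.01 0.61 1
```

Request:
carry_out:
  targets: "-0.5 -0.29 0.05 0 0 0.61 1; -0.52 -0.26 0.05 0 0 0.61 1; -0.53 -0.23 0.05 0 0 0.61 1; -0.55 -0.19 0.05 0 0 0.61 1; -0.56 -0.16 0.05 0 0 0.62 1; -0.57 -0.13 0.06 0 0 0.61 1; -0.57 -0.09 0.05 0 0 0.62 1; -0.58 -0.06 0.06 0 0 0.61 1"

```text
time: 0.77
ee_pos: [0.3458, 0.3383, 0.3875]
tcp_rot: [-180.0, 0.0, 125.6]
wrist_force: [0.4, 0.3, 0.4]
opening: 0.0854
grasp_force: 0.0
```

Request:
carry_out:
  targets: "-0.58 -0.02 0.05 0 0 0.62 1; -0.58 0.02 0.06 0 0 0.61 1; -0.58 0.05 0.05 0 0 0.62 1; -0.57 0.09 0.06 0 0 0.61 1; -0.57 0.12 0.05 0 0 0.62 1; -0.56 0.16 0.06 0 0 0.61 1; -0.55 0.19 0.05 0 0 0.62 1; -0.54 0.22 0.06 0 0 0.61 1"

```text
time: 1.43
ee_pos: [0.4494, 0.1838, 0.3699]
tcp_rot: [-180.0, 0.0, 97.4]
wrist_force: [-0.2, 0.5, 1.2]
opening: 0.0853
grasp_force: 0.0
```

Run:
```python
from h import *
st()
c=get_calibration("wrist");cv2.imwrite("pics/w1.png",camera("wrist")[:,:,::-1])
np.save("w1.npy",c,allow_pickle=True)
print(c)
print(proj(c,[boxp(0,0,.144),boxp(0,.058,.144),boxp(0,-.058,.144)]))
```

```text
Traceback (most recent call last):
  File "h.py", line 43, in st
    o=monitor.get_obs();print(round(o["time"],2),"grasp",(o["ee_pos"]+Ro.from_euler("xyz",o["tcp_rot"],degrees=True).apply([0,0,.155])).round(4),o["tcp_rot"].round(2),"q",o["q"].round(1),"F",o["wrist_force"].round(1),o["opening"].round(4),o["grasp_force"])
                                                                                                                                                                                                                         ^^^^^^^^^^^^^^^^^^
AttributeError: 'float' object has no attribute 'round'
```

```bash
sed -i 's/o\["opening"\].round(4)/round(o["opening"],4)/' h.py
python3 - <<'E'
from h import *
st()
c=get_calibration("wrist");cv2.imwrite("pics/w1.png",camera("wrist")[:,:,::-1])
np.save("w1.npy",c,allow_pickle=True)
print(c["fx"],c["D"])
print(proj(c,[boxp(0,0,.144),boxp(0,.058,.144),boxp(0,-.058,.144)]))
E
```

```text
1.43 grasp [0.4493 0.1838 0.2149] [-1.7998e+02  1.0000e-02  9.7440e+01] q [ 22.2  -4.4  -3.2  91.2  -0.  104.8] F [-0.2  0.5  1.2] 0.0853 0.0
414.8832555053027 [-0.03029404  0.          0.          0.          0.        ]
[[319.7998178  268.80800774]
 [319.67709216 151.69094561]
 [319.89538423 367.34744235]]
```

View pics/w1.png

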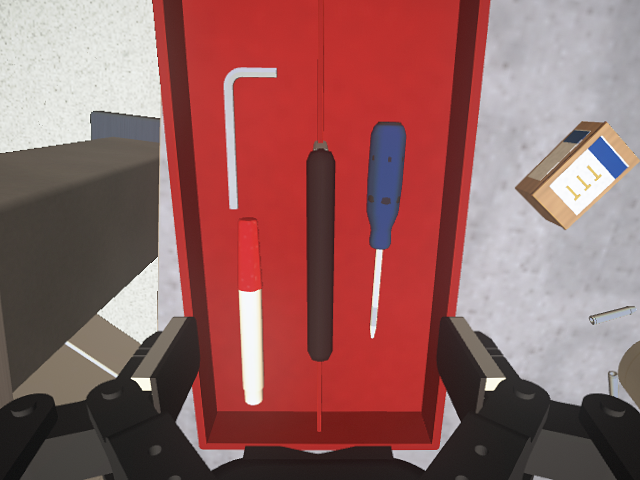

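Run:
```python
from h import *
o=monitor.get_obs();p0=boxp(0,0,.137);p0=np.array([.449,.1835,.137])
plan([(p0,97.6,1,8)])
n=32;u=np.arange(1,n+1)/n;u=(u-np.sin(2*np.pi*u)/(2*np.pi))*.6+.4*u
A=np.r_[0,u]*120+30
y=.1*(np.cos(TH(30))-np.cos(TH(A)));z=.1*(np.sin(TH(A))-.5)
yr=np.round(y/.04,2);zr=np.round(z/.04,2)
dy=np.diff(yr);dz=-np.diff(zr)
for k in range(0,n,8): print("; ".join(f"0 {dy[i]:.2f} {dz[i]:.2f} 0 0 0 -1" for i in range(k,k+8)),"\n")
```

```text
0.01 0 0.24 0 0 -0.01 1; 0.01 -0.01 0.24 0 0 -0.01 1; 0.01 0 0.24 0 0 -0.01 1; 0.01 -0.01 0.24 0 0 -0.01 1; 0 0 0.24 0 0 -0.01 1; 0.01 -0.01 0.24 0 0.01 -0.01 1; 0 0 0.25 0 0 -0.01 1; 0.01 -0.01 0.24 0 0.01 -0.02 1

0 0.03 -0.06 0 0 0 -1; 0 0.04 -0.06 0 0 0 -1; 0 0.04 -0.06 0 0 0 -1; 0 0.06 -0.07 0 0 0 -1; 0 0.06 -0.08 0 0 0 -1; 0 0.07 -0.09 0 0 0 -1; 0 0.10 -0.10 0 0 0 -1; 0 0.11 -0.10 0 0 0 -1 

0 0.13 -0.11 0 0 0 -1; 0 0.16 -0.11 0 0 0 -1; 0 0.18 -0.11 0 0 0 -1; 0 0.20 -0.10 0 0 0 -1; 0 0.23 -0.08 0 0 0 -1; 0 0.24 -0.07 0 0 0 -1; 0 0.25 -0.04 0 0 0 -1; 0 0.27 -0.01 0 0 0 -1 

0 0.26 0.01 0 0 0 -1; 0 0.25 0.04 0 0 0 -1; 0 0.24 0.07 0 0 0 -1; 0 0.23 0.08 0 0 0 -1; 0 0.20 0.10 0 0 0 -1; 0 0.18 0.11 0 0 0 -1; 0 0.16 0.11 0 0 0 -1; 0 0.13 0.11 0 0 0 -1 

0 0.11 0.10 0 0 0 -1; 0 0.10 0.10 0 0 0 -1; 0 0.07 0.09 0 0 0 -1; 0 0.06 0.08 0 0 0 -1; 0 0.06 0.07 0 0 0 -1; 0 0.04 0.06 0 0 0 -1; 0 0.04 0.06 0 0 0 -1; 0 0.03 0.06 0 0 0 -1
```

Request:
carry_out:
  targets: "0 0 0.24 0 0 0 1; 0 0 0.24 0 0 0 1; 0 0 0.24 0 0 0 1; 0 0 0.24 0 0 0 1; 0 0 0.24 0 0 0 1; 0 0 0.24 0 0 -0.02 1; 0 0 0.25 0 0 0 1; 0 0 0.24 0 0 0 1"

```text
time: 2.15
ee_pos: [0.4487, 0.1851, 0.2919]
tcp_rot: [-180.0, 0.0, 97.8]
wrist_force: [-0.5, -0.1, 1.5]
opening: 0.0857
grasp_force: 0.0
```

Request:
carry_out:
  targets: "0 0 0 0 0 0 -1; 0 0 0 0 0 0 -1; 0 0 0 0 0 0 -1; 0 0 0 0 0 0 -1; 0 0 0 0 0 0 -1; 0 0 0 0 0 0 -1; 0 0 0 0 0 0 -1; 0 0 0 0 0 0 -1"
  newtons: 60

```text
time: 2.82
ee_pos: [0.4497, 0.185, 0.2938]
tcp_rot: [179.8, -0.0, 97.7]
wrist_force: [6.0, 0.3, -0.2]
opening: 0.0129
grasp_force: 59.8
```

Request:
carry_out:
  targets: "0 0.03 -0.06 0 0 0 -1; 0 0.04 -0.06 0 0 0 -1; 0 0.04 -0.06 0 0 0 -1; 0 0.06 -0.07 0 0 0 -1; 0 0.06 -0.08 0 0 0 -1; 0 0.07 -0.09 0 0 0 -1; 0 0.10 -0.10 0 0 0 -1; 0 0.11 -0.10 0 0 0 -1"

```text
time: 3.48
ee_pos: [0.4692, 0.1875, 0.3176]
tcp_rot: [-179.9, 0.0, 97.7]
wrist_force: [0.9, 1.4, -15.6]
opening: 0.013
grasp_force: 58.8
```

Request:
carry_out:
  targets: "0 0.13 -0.11 0 0 0 -1; 0 0.16 -0.11 0 0 0 -1; 0 0.18 -0.11 0 0 0 -1; 0 0.20 -0.10 0 0 0 -1; 0 0.23 -0.08 0 0 0 -1; 0 0.24 -0.07 0 0 0 -1; 0 0.25 -0.04 0 0 0 -1; 0 0.27 -0.01 0 0 0 -1"

```text
time: 4.15
ee_pos: [0.5346, 0.1961, 0.344]
tcp_rot: [-179.8, 0.1, 97.7]
wrist_force: [-11.2, -4.1, -7.2]
opening: 0.0125
grasp_force: 60.1
```

Good; follow the arc down.

Request:
carry_out:
  targets: "0 0.26 0.01 0 0 0 -1; 0 0.25 0.04 0 0 0 -1; 0 0.24 0.07 0 0 0 -1; 0 0.23 0.08 0 0 0 -1; 0 0.20 0.10 0 0 0 -1; 0 0.18 0.11 0 0 0 -1; 0 0.16 0.11 0 0 0 -1; 0 0.13 0.11 0 0 0 -1"

```text
time: 4.82
ee_pos: [0.6009, 0.2047, 0.3197]
tcp_rot: [180.0, 0.1, 97.7]
wrist_force: [-5.5, -7.2, -2.1]
opening: 0.0132
grasp_force: 61.1
```

Request:
carry_out:
  targets: "0 0.11 0.10 0 0 0 -1; 0 0.10 0.10 0 0 0 -1; 0 0.07 0.09 0 0 0 -1; 0 0.06 0.08 0 0 0 -1; 0 0.06 0.07 0 0 0 -1; 0 0.04 0.06 0 0 0 -1; 0 0.04 0.06 0 0 0 -1; 0 0.03 0.06 0 0 0 -1"

```text
time: 5.48
ee_pos: [0.6212, 0.2073, 0.2948]
tcp_rot: [179.9, 0.1, 97.7]
wrist_force: [-1.7, -5.7, -2.4]
opening: 0.0127
grasp_force: 60.9
```

Request:
carry_out:
  targets: "0 0 0 0 0 0 -1; 0 0 0 0 0 0 0; 0 0 0 0 0 0 0.6; 0 0 0 0 0 0 0.6; 0 0 0 0 0 0 0.6; 0 0 -0.3 0 0 0 0.6; 0 0 -0.6 0 0 0 0.6; 0 0 -0.6 0 0 0 0.6"

```text
time: 6.15
ee_pos: [0.6202, 0.2082, 0.3542]
tcp_rot: [-179.9, 0.0, 97.7]
wrist_force: [0.6, 0.1, 1.1]
opening: 0.0686
grasp_force: 0.0
```

```bash
cat >> h.py <<'E'
BO=np.array([.604,-.208]);BDY=-14.2
def hookp(k,dx=-.01,z=.146):
    c,s=np.cos(TH(BDY)),np.sin(TH(BDY));x=-.042+dx
    return np.array([BO[0]+c*x-s*k,BO[1]+s*x+c*k,z])
E
python3 - <<'E'
from h import *
st();print(hookp(.12))
plan([(hookp(.12,-.02,.25),165.8,1,16)])
E
```

```text
6.15 grasp [0.6201 0.2081 0.1992] [-1.7994e+02  1.0000e-02  9.7750e+01] q [ 18.6  19.1  20.9  91.9   0.  100.8] F [0.6 0.1 1.1] 0.0686 0.0
[ 0.58302573 -0.07891057  0.146     ]
-0.43 -0.13 -0.08 0 0 -0.74 1; -0.42 -0.16 -0.08 0 0 -0.74 1; -0.41 -0.2 -0.08 0 0 -0.74 1; -0.39 -0.22 -0.08 0 0 -0.74 1; -0.37 -0.25 -0.08 0 0 -0.74 1; -0.35 -0.28 -0.08 0 0 -0.74 1; -0.33 -0.31 -0.08 0 0 -0.74 1; -0.31 -0.33 -0.08 0 0 -0.74 1

-0.28 -0.35 -0.08 0 0 -0.74 1; -0.26 -0.37 -0.08 0 0 -0.75 1; -0.23 -0.39 -0.08 0 0 -0.74 1; -0.2 -0.4 -0.08 0 0 -0.75 1; -0.17 -0.42 -0.08 0 0 -0.74 1; -0.14 -0.43 -0.08 0 0 -0.75 1; -0.1 -0.44 -0.07 0 0 -0.74 1; -0.07 -0.45 -0.08 -0.01 -0.01 -0.75 1
```

Request:
carry_out:
  targets: "-0.43 -0.13 -0.08 0 0 -0.74 1; -0.42 -0.16 -0.08 0 0 -0.74 1; -0.41 -0.2 -0.08 0 0 -0.74 1; -0.39 -0.22 -0.08 0 0 -0.74 1; -0.37 -0.25 -0.08 0 0 -0.74 1; -0.35 -0.28 -0.08 0 0 -0.74 1; -0.33 -0.31 -0.08 0 0 -0.74 1; -0.31 -0.33 -0.08 0 0 -0.74 1"

```text
time: 6.82
ee_pos: [0.5967, 0.0652, 0.3803]
tcp_rot: [179.9, 0.0, 131.9]
wrist_force: [-0.3, -0.1, 0.2]
opening: 0.0852
grasp_force: 0.0
```

Request:
carry_out:
  targets: "-0.28 -0.35 -0.08 0 0 -0.74 1; -0.26 -0.37 -0.08 0 0 -0.75 1; -0.23 -0.39 -0.08 0 0 -0.74 1; -0.2 -0.4 -0.08 0 0 -0.75 1; -0.17 -0.42 -0.08 0 0 -0.74 1; -0.14 -0.43 -0.08 0 0 -0.75 1; -0.1 -0.44 -0.07 0 0 -0.74 1; -0.07 -0.45 -0.08 0 0 -0.75 1"

```text
time: 7.48
ee_pos: [0.5732, -0.0773, 0.4055]
tcp_rot: [180.0, 0.1, 166.0]
wrist_force: [-0.7, -1.0, -0.3]
opening: 0.0856
grasp_force: 0.0
```

Run:
```python
from h import *
st()
c=get_calibration("wrist");w=camera("wrist")[:,:,::-1];np.save("w2.npy",c,allow_pickle=True)
cv2.imwrite("pics/w2.png",w);cv2.imwrite("pics/t2.png",camera("top")[:,:,::-1])
print(proj(c,[hookp(.12,0,.154),hookp(.12,-.03,.154),hookp(.12,.042,.2),hookp(.165,.042,.2)]))
```

```text
7.48 grasp [ 0.5734 -0.0773  0.2505] [1.7999e+02 8.0000e-02 1.6603e+02] q [-7.7  8.9 14.5 95.5  0.   6.3] F [-0.7 -1.  -0.3] 0.0856 0.0
[[319.12881122 287.4883349 ]
 [319.41237046 238.02245465]
 [318.96974421 401.08101393]
 [407.74213498 401.16339651]]
```

View pics/w2.png

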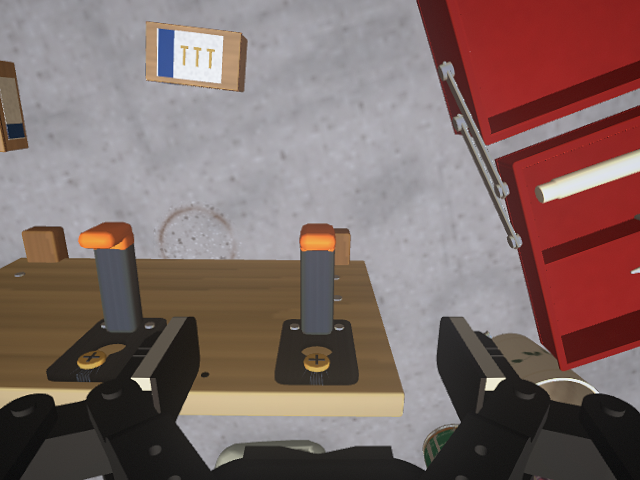

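Run:
```python
from h import *
c=np.load("w2.npy",allow_pickle=True).item();T=get_calibration("top");S=get_calibration("scene")
cs,s=np.cos(TH(BDY)),np.sin(TH(BDY))
def loc(X): d=X[:2]-BO; return (np.array([cs*d[0]+s*d[1],-s*d[0]+cs*d[1],X[2]])*1000).round(1)
for n,p,z in(("edgeL",(20,387),.2),("edge319",(319,390),.2),("corner",(403,392),.2),("screwA",(316.5,359),.1855),("screwB",(92,359),.1855),("noseTop front",(317,226),.166),("noseback",(317,249),.166),("armend",(317,333),.154),("platetop",(317,381),.196)):
    X=onz(c,p,z);print(n,X.round(4),loc(X))
print("tri screwA",loc(tri((c,(316.5,359)),(T,(160+454/2.5-.3,145+77/2.5-.3)),(S,(378,234)))[0]))
print("tri screwB",loc(tri((c,(92,359)),(T,(160+593/2.5-.3,145+55/2.5-.3)),(S,(406.7,279)))[0]))
print("corner",loc(tri((c,(403,392)),(T,(319.7,166.7)),(S,(374,212.7)))[0]))
```

```text
edgeL [ 0.5899 -0.2376  0.2   ] [ -6.4 -32.1 200. ]
edge319 [ 0.6269 -0.09    0.2   ] [ -6.7 120.  200. ]
corner [ 0.6384 -0.0494  0.2   ] [ -5.6 162.2 200. ]
screwA [ 0.6185 -0.0893  0.1855] [-15.1 118.7 185.5]
screwB [ 0.5903 -0.2055  0.1855] [-13.9  -0.9 185.5]
noseTop front [ 0.5533 -0.0728  0.166 ] [-82.3 118.6 166. ]
noseback [ 0.5656 -0.0758  0.166 ] [-69.7 118.7 166. ]
armend [ 0.6214 -0.0898  0.154 ] [-12.1 118.9 154. ]
platetop [ 0.6244 -0.0904  0.196 ] [ -9.1 119.  196. ]
tri screwA [-10.9 119.5 181.2]
tri screwB [-13.1   0.3 186.1]
corner [  2.4 163.  197.3]
```

```bash
sed -i 's/BO=np.array.*;BDY/BO=np.array([.604,-.208])+[-.0053*.9694+(-.0012)*.2453,.0053*.2453-.0012*.9694];BDY/' h.py
python3 - <<'E'
from h import *
print(BO)
plan([(hookp(.12,-.007,.17),165.8,1,6),(hookp(.12,-.007,.149),165.8,1,2)])
E
```

```text
[ 0.59856782 -0.20786319]
-0.03 0 0.34 0 0 0 1; -0.03 0 0.34 0 0 0 1; -0.03 0 0.34 0 0.01 0 1; -0.03 0.01 0.33 0 0 0 1; -0.03 0 0.34 0 0.01 0 1; -0.03 0.01 0.33 0 0 0 1; 0 0 0.26 0 0 0 1; 0 0 0.27 0 0 0 1
```

Request:
carry_out:
  targets: "-0.03 0 0.34 0 0 0 1; -0.03 0 0.34 0 0 0 1; -0.03 0 0.34 0 0.01 0 1; -0.03 0.01 0.33 0 0 0 1; -0.03 0 0.34 0 0.01 0 1; -0.03 0.01 0.33 0 0 0 1; 0 0 0.26 0 0 0 1; 0 0 0.27 0 0 0 1"

```text
time: 8.25
ee_pos: [0.5807, -0.0772, 0.3014]
tcp_rot: [180.0, -0.1, 165.8]
wrist_force: [-0.4, 0.2, 0.5]
opening: 0.0854
grasp_force: 0.0
```

Request:
carry_out:
  targets: "0 0 0 0 0 0 -1; 0 0 0 0 0 0 -1; 0 0 0 0 0 0 -1; 0 0 0 0 0 0 -1; 0 0 0 0 0 0 -1; 0 0 0 0 0 0 -1; 0 0 0 0 0 0 -1; 0 0 0 0 0 0 -1"
  newtons: 80

```text
time: 8.92
ee_pos: [0.5807, -0.0775, 0.3025]
tcp_rot: [180.0, -0.1, 165.8]
wrist_force: [0.2, 1.2, 2.6]
opening: 0.0187
grasp_force: 79.4
```

Run:
```python
from h import *
st();print(hookp(.12,-.007,.149))
cv2.imwrite("pics/w3.png",camera("wrist")[:,:,::-1])
```

```text
8.92 grasp [ 0.5806 -0.0775  0.1475] [ 1.7999e+02 -5.0000e-02  1.6580e+02] q [-7.6  9.1  3.3 84.3  0.   6.6] F [0.2 1.2 2.6] 0.0187 79.35270175337791
[ 0.58050188 -0.07950969  0.149     ]
```

View pics/w3.png

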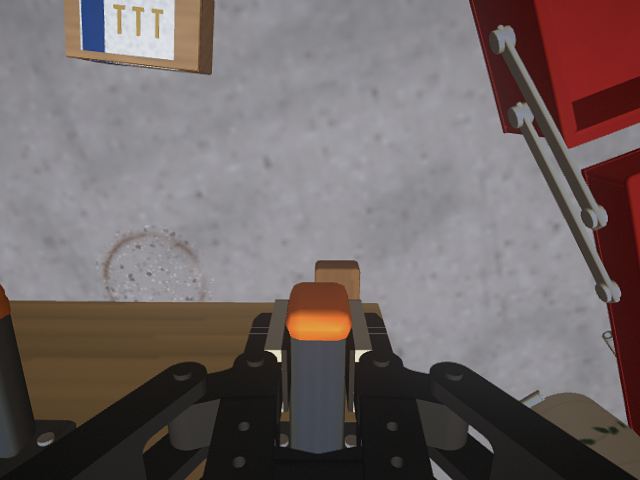

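Request:
carry_out:
  targets: "0 0 -0.06 0 0 0 -1; 0 0 -0.08 0 0 0 -1; 0 0 -0.08 0 0 0 -1; 0 0 -0.08 0 0 0 -1; 0 0 -0.08 0 0 0 -1; 0 0 -0.08 0 0 0 -1; 0 0 0 0 0 0 -1; 0 0 0 0 0 0 -1"

```text
time: 9.63
ee_pos: [0.5807, -0.0776, 0.3205]
tcp_rot: [180.0, -0.1, 165.8]
wrist_force: [-0.2, 0.9, -0.6]
opening: 0.0185
grasp_force: 78.9
```

Request:
carry_out:
  targets: "0.05 0 0 0 0 0 -1; 0.08 0 0 0 0 0 -1; 0.08 0 0 0 0 0 -1; 0.08 0 0 0 0 0 -1; 0.1 0 0 0 0 0 -1; 0.1 0 0 0 0 0 -1; 0.1 0 0 0 0 0 -1; 0.1 0 0 0 0 0 -1"

```text
time: 10.3
ee_pos: [0.5534, -0.0707, 0.3204]
tcp_rot: [-180.0, -0.1, 165.8]
wrist_force: [-0.8, -1.2, -1.2]
opening: 0.0187
grasp_force: 78.9
```

Run:
```python
from h import *
st()
a=camera("wrist")[:,:,::-1];b=camera("top")[:,:,::-1]
cv2.imwrite("pics/t4.png",b)
cv2.imwrite("pics/c4.png",np.hstack([cv2.resize(a[150:480,150:480],(400,400)),cv2.resize(b[130:330,280:480],(400,400))]))
```

```text
10.3 grasp [ 0.5531 -0.0706  0.1654] [-1.800e+02 -1.100e-01  1.658e+02] q [-7.3  5.2  1.  85.9  0.   6.9] F [-0.8 -1.2 -1.2] 0.0187 78.8755471422337
```

View pics/c4.png

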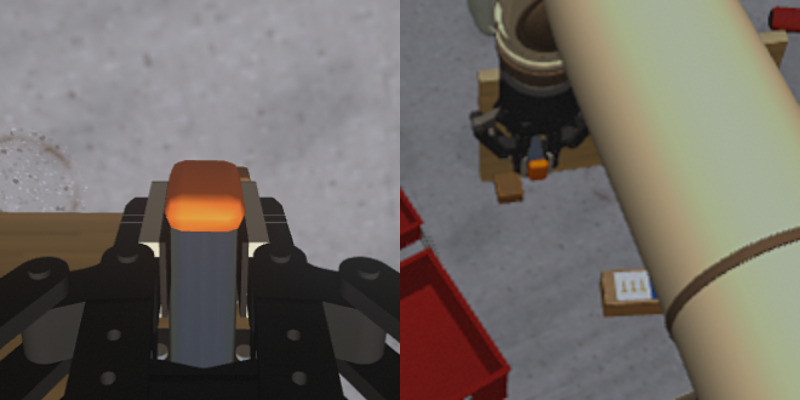

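Run:
```python
from h import *
g=boxp(-.013,-.092)
plan([(hookp(.12,-.045,.195),170,-1,2),(g+[0,0,.19],187.6,-1,7),(g+[0,0,.06],187.6,-1,5),(g+[0,0,.024],187.6,-1,4),(g+[0,0,.024],187.6,-1,1)])
```

```text
0.12 -0.02 -0.37 0 -0.01 -0.37 -1; 0.12 -0.02 -0.37 0 -0.01 -0.36 -1; 0.44 0.51 0.02 0 0 -0.44 -1; 0.41 0.53 0.02 0 0 -0.44 -1; 0.39 0.55 0.02 0 0 -0.44 -1; 0.36 0.56 0.02 0 0 -0.44 -1; 0.34 0.58 0.02 0 0 -0.44 -1; 0.32 0.59 0.01 0 0 -0.44 -1

0.29 0.61 0.02 0 0 -0.43 -1; 0 0 0.65 0 0 0 -1; 0 0 0.65 0 0 0 -1; 0 0 0.65 0 0 0 -1; 0 0 0.65 0 0 0 -1; 0 0 0.65 0 0 0 -1; 0 0 0.22 0 0 0 -1; 0 0 0.23 0 0 0 -1

0 0 0.22 0 0 0 -1; 0 0 0.23 0 0 0 -1; 0 0 0 0 0 0 -1; 0 0 0 0 0 0 -1; 0 0 0 0 0 0 -1; 0 0 0 0 0 0 -1; 0 0 0 0 0 0 -1; 0 0 0 0 0 0 -1
```

Request:
carry_out:
  targets: "0.12 -0.02 -0.37 0 0 -0.37 -1; 0.12 -0.02 -0.37 0 0 -0.36 -1; 0.44 0.51 0.02 0 0 -0.44 -1; 0.41 0.53 0.02 0 0 -0.44 -1; 0.39 0.55 0.02 0 0 -0.44 -1; 0.36 0.56 0.02 0 0 -0.44 -1; 0.34 0.58 0.02 0 0 -0.44 -1; 0.32 0.59 0.01 0 0 -0.44 -1"

```text
time: 11.07
ee_pos: [0.4617, 0.0695, 0.3458]
tcp_rot: [180.0, -0.1, -174.8]
wrist_force: [0.9, 1.0, -1.1]
opening: 0.0184
grasp_force: 79.0
```

Request:
carry_out:
  targets: "0.29 0.61 0.02 0 0 -0.43 -1; 0 0 0.6 0 0 0 -1; 0 0 0.5 0 0 0 -1; 0 0 0.5 0 0 0 -1; 0 0 0.4 0 0 0 -1; 0 0 0.4 0 0 0 -1; 0 0 0.3 0 0 0 -1; 0 0 0.2 0 0 0 -1"

```text
time: 11.73
ee_pos: [0.4482, 0.0918, 0.2277]
tcp_rot: [180.0, -0.2, -172.4]
wrist_force: [-0.3, -0.2, -0.8]
opening: 0.0182
grasp_force: 78.9
```

Run:
```python
from h import *
st();g=boxp(-.013,-.092);print(g)
plan([(g+[0,0,.045],187.6,-1,3),(g+[0,0,.0245],187.6,-1,5)])
cv2.imwrite("pics/w5.png",camera("wrist")[:,:,::-1])
```

```text
11.73 grasp [0.4478 0.0919 0.0727] [ 1.7996e+02 -1.7000e-01 -1.7243e+02] q [ 11.6  -7.3 -21.6  75.9   0.    4. ] F [-0.3 -0.2 -0.8] 0.0182 78.91714764526114
[0.44828179 0.09208884 0.        ]
0 0 0.23 0 -0.01 0 -1; 0 0 0.23 0 -0.01 0 -1; 0 0.01 0.23 0.01 -0.01 0 -1; 0 0 0.1 0 0 0 -1; 0 0 0.1 0 0 0 -1; 0 0 0.11 0 0 0 -1; 0 0 0.1 0 0 0 -1; 0 0 0.11 0 0 0 -1
```

View pics/w5.png

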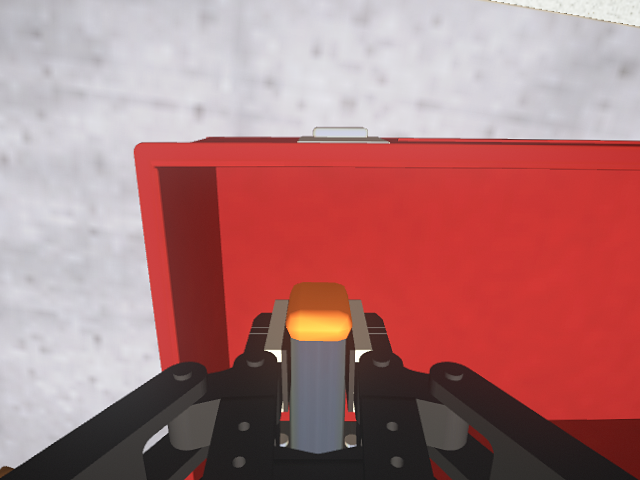

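Request:
carry_out:
  targets: "0 0.15 0 0 0 0 -1; 0 0.15 0 0 0 0 -1; 0 0 0.25 0 0 0 -1; 0 0 0.25 0 0 0 -1; 0 0 0.25 0 0 0 -1; 0 0 0.2 0 0 0 -1; 0 0 0.15 0 0 0 -1; 0 0 0.1 0 0 0 -1"

```text
time: 12.45
ee_pos: [0.4465, 0.1036, 0.1797]
tcp_rot: [180.0, -0.2, -172.4]
wrist_force: [-0.7, -0.0, 0.2]
opening: 0.0185
grasp_force: 78.9
```

Request:
carry_out:
  targets: "0 0 0 0 0 0 -1; 0 0 0 0 0 0 -0.4; 0 0 0 0 0 0 -0.3; 0 0 0 0 0 0 -0.2; 0 0 0 0 0 0 -0.15; 0 0 0 0 0 0 -0.15; 0 0 0 0 0 0 -0.15; 0 0 0 0 0 0 -0.15"

```text
time: 13.12
ee_pos: [0.4468, 0.1038, 0.1811]
tcp_rot: [180.0, -0.1, -172.4]
wrist_force: [0.3, -0.6, -0.3]
opening: 0.0361
grasp_force: 0.0
```

Request:
carry_out:
  targets: "0 0 -0.1 0 0 0 -0.15; 0 0 -0.3 0 0 0 -0.15; 0 0 -0.5 0 0 0 -0.15; 0 0 -0.6 0 0 0 -0.15; 0 0 -0.8 0 0 0 0; 0 0 -0.8 0 0 0 1; 0 0 -0.8 0 0 0 1; 0 0 -0.6 0 0 0 1"

```text
time: 13.78
ee_pos: [0.4468, 0.1037, 0.365]
tcp_rot: [179.9, 0.1, -172.4]
wrist_force: [1.0, 0.0, 0.2]
opening: 0.0769
grasp_force: 0.0
```

Run:
```python
from h import *
st()
cv2.imwrite("pics/w6.png",camera("wrist")[:,:,::-1])
plan([(hookp(0,-.02,.25),165.8,1,15),(hookp(0,-.007,.25),165.8,1,1),(hookp(0,-.007,.17),165.8,1,6),(hookp(0,-.007,.149),165.8,1,2)])
```

```text
13.78 grasp [0.447  0.1038 0.21  ] [ 1.7994e+02  7.0000e-02 -1.7243e+02] q [13.  -8.2 -7.2 90.9  0.1  5.5] F [1.  0.  0.2] 0.0769 0.0
-0.09 -0.51 -0.06 0 0 0.25 1; -0.1 -0.51 -0.06 0 0 0.25 1; -0.11 -0.5 -0.06 0 0 0.25 1; -0.12 -0.5 -0.06 0 0 0.25 1; -0.14 -0.5 -0.06 0 0.01 0.25 1; -0.15 -0.5 -0.06 0 0 0.26 1; -0.16 -0.49 -0.06 0 0.01 0.25 1; -0.17 -0.49 -0.06 0 0 0.26 1

-0.19 -0.48 -0.06 0 0.01 0.25 1; -0.2 -0.48 -0.06 0 0 0.26 1; -0.21 -0.47 -0.06 0.01 0.01 0.25 1; -0.22 -0.47 -0.06 0 0 0.26 1; -0.23 -0.46 -0.06 0.01 0.01 0.25 1; -0.25 -0.45 -0.06 0 0 0.26 1; -0.26 -0.45 -0.07 0.01 0.01 0.25 1; -0.32 0 0 0 0 0 1

0 0 0.33 0 0 0 1; 0 0 0.33 0 0 0 1; 0 0 0.34 0 0 0 1; 0 0 0.33 0 0 0 1; 0 0 0.34 0 0 0 1; 0 0 0.33 0 0 0 1; 0 0 0.26 0 0 0 1; 0 0 0.27 0 0 0 1
```

View pics/w6.png

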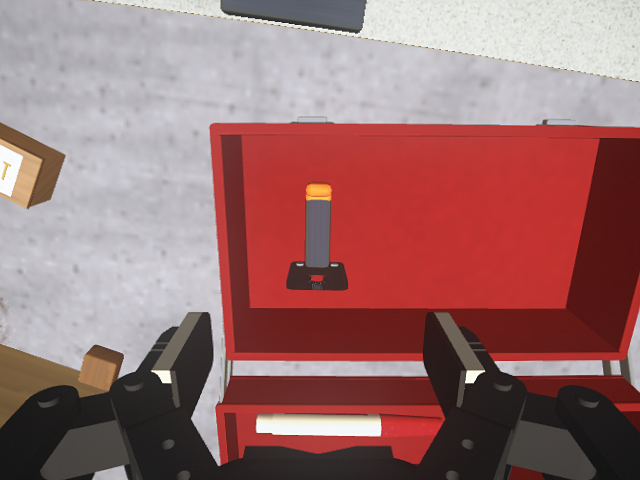

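Request:
carry_out:
  targets: "-0.09 -0.51 -0.06 0 0 0.25 1; -0.1 -0.51 -0.06 0 0 0.25 1; -0.11 -0.5 -0.06 0 0 0.25 1; -0.12 -0.5 -0.06 0 0 0.25 1; -0.14 -0.5 -0.06 0 0 0.25 1; -0.15 -0.5 -0.06 0 0 0.26 1; -0.16 -0.49 -0.06 0 0 0.25 1; -0.17 -0.49 -0.06 0 0 0.26 1"

```text
time: 14.5
ee_pos: [0.4959, -0.0555, 0.381]
tcp_rot: [180.0, -0.1, 175.9]
wrist_force: [0.2, -0.3, -0.8]
opening: 0.0852
grasp_force: 0.0
```

Request:
carry_out:
  targets: "-0.19 -0.48 -0.06 0 0 0.25 1; -0.2 -0.48 -0.06 0 0 0.26 1; -0.21 -0.47 -0.06 0 0 0.25 1; -0.22 -0.47 -0.06 0 0 0.26 1; -0.23 -0.46 -0.06 0 0 0.25 1; -0.25 -0.45 -0.06 0 0 0.26 1; -0.26 -0.45 -0.07 0 0 0.25 1; -0.32 0 0 0 0 0 1"

```text
time: 15.17
ee_pos: [0.5506, -0.1984, 0.3985]
tcp_rot: [-179.9, -0.0, 165.6]
wrist_force: [-0.5, -0.4, 0.4]
opening: 0.0855
grasp_force: 0.0
```

Run:
```python
from h import *
st()
c=get_calibration("wrist");w=camera("wrist")[:,:,::-1];cv2.imwrite("pics/w7.png",w)
h=cv2.cvtColor(w.copy(),cv2.COLOR_BGR2HSV);m=(h[:,:,0]<14)&(h[:,:,0]>3)&(h[:,:,1]>200)&(h[:,:,2]>120)
for a,p in blobs(m,150): print(a,p,onz(c,p,.160).round(4))
for k in(.12,0,-.12): print(k,hookp(k,-.024,.16),proj(c,hookp(k,-.024,.16)))
plan([(hookp(0,-.007,.17),165.8,1,6),(hookp(0,-.007,.149),165.8,1,2)])
```

```text
15.17 grasp [ 0.5505 -0.1985  0.2435] [-1.7995e+02 -4.0000e-02  1.6558e+02] q [-19.8   9.8  14.7  95.   -0.1  -5.4] F [-0.5 -0.4  0.4] 0.0855 0.0
0.12 [ 0.56402131 -0.07533946  0.16      ] [[551.26964667 232.70251639]]
0 [ 0.53458443 -0.1916729   0.16      ] [[323.13603738 233.32643149]]
-0.12 [ 0.50514754 -0.30800634  0.16      ] [[ 95.24706807 234.08564477]]
0.01 0.01 0.3 0 0 0 1; 0.01 0.01 0.3 0 0 0 1; 0.01 0 0.3 0 0 -0.01 1; 0.01 0.01 0.3 0 0 0 1; 0 0 0.31 0 0 -0.01 1; 0.01 0.01 0.3 0 -0.01 0 1; 0 0 0.26 0 0 0 1; 0 0 0.27 0 0 0 1
```

Request:
carry_out:
  targets: "0.01 0.01 0.3 0 0 0 1; 0.01 0.01 0.3 0 0 0 1; 0.01 0 0.3 0 0 -0.01 1; 0.01 0.01 0.3 0 0 0 1; 0 0 0.3 0 0 -0.01 1; 0 0.01 0.3 0 0 0 1; 0 0 0.26 0 0 0 1; 0 0 0.24 0 0 0 1"

```text
time: 15.88
ee_pos: [0.5497, -0.1938, 0.3042]
tcp_rot: [180.0, -0.1, 165.9]
wrist_force: [-0.6, -1.1, -0.3]
opening: 0.0853
grasp_force: 0.0
```

Request:
carry_out:
  targets: "0 0 0 0 0 0 -1; 0 0 0 0 0 0 -1; 0 0 0 0 0 0 -1; 0 0 0 0 0 0 -1; 0 0 0 0 0 0 -1; 0 0 0 0 0 0 -1; 0 0 0 0 0 0 -1; 0 0 0 0 0 0 -1"
  newtons: 80

```text
time: 16.55
ee_pos: [0.5499, -0.1939, 0.3056]
tcp_rot: [180.0, -0.1, 165.9]
wrist_force: [0.3, 0.6, 3.1]
opening: 0.0182
grasp_force: 79.3
```

Request:
carry_out:
  targets: "0 0 -0.06 0 0 0 -1; 0 0 -0.08 0 0 0 -1; 0 0 -0.08 0 0 0 -1; 0 0 -0.08 0 0 0 -1; 0 0 -0.08 0 0 0 -1; 0 0 -0.08 0 0 0 -1; 0 0 0 0 0 0 -1; 0 0 0 0 0 0 -1"

```text
time: 17.22
ee_pos: [0.5499, -0.194, 0.3237]
tcp_rot: [-180.0, -0.1, 165.9]
wrist_force: [0.2, 0.4, -1.6]
opening: 0.0184
grasp_force: 79.2
```

Request:
carry_out:
  targets: "0.05 0 0 0 0 0 -1; 0.08 0 0 0 0 0 -1; 0.08 0 0 0 0 0 -1; 0.08 0 0 0 0 0 -1; 0.1 0 0 0 0 0 -1; 0.1 0 0 0 0 0 -1; 0.1 0 0 0 0 0 -1; 0.1 0 0 0 0 0 -1"

```text
time: 17.88
ee_pos: [0.5226, -0.1871, 0.3236]
tcp_rot: [-180.0, -0.1, 165.9]
wrist_force: [-0.7, 0.4, -0.4]
opening: 0.0184
grasp_force: 79.2
```

Run:
```python
from h import *
st();p=monitor.get_obs()["ee_pos"]-[0,0,.155]
g=boxp(-.013,-.028)
plan([(p+[-.02,.005,.03],170,-1,2),(g+[0,0,.20],187.6,-1,12),(g+[0,0,.185],187.6,-1,2),(g+[0,0,.06],187.6,-1,5),(g+[0,0,.03],187.6,-1,3)])
```

```text
17.88 grasp [ 0.5223 -0.187   0.1686] [-1.8000e+02 -1.1000e-01  1.6591e+02] q [-19.7   4.9   1.   86.2  -0.   -5.6] F [-0.7  0.4 -0.4] 0.0184 79.19175229500979
0.26 0 -0.37 0 -0.01 -0.36 -1; 0.26 0.01 -0.38 0 -0.01 -0.35 -1; 0.25 0.67 0 0 0 -0.26 -1; 0.23 0.68 0 0 0 -0.26 -1; 0.22 0.68 0 0 0 -0.26 -1; 0.2 0.69 0 0 0 -0.25 -1; 0.18 0.69 0 0 0 -0.26 -1; 0.16 0.7 0 0 0 -0.25 -1

0.15 0.7 -0.01 0 0 -0.26 -1; 0.13 0.7 0 0 0 -0.25 -1; 0.11 0.71 -0.01 0 0 -0.26 -1; 0.09 0.71 0 0 0 -0.25 -1; 0.07 0.71 -0.01 0 0 -0.26 -1; 0.05 0.71 0 0 0 -0.25 -1; 0 0 0.19 0 0 0 -1; 0 0 0.18 0 0 0 -1

0 0 0.63 0 0 0 -1; 0 0 0.62 0 0 0 -1; 0 0 0.63 0 0 0 -1; 0 0 0.62 0 0 0 -1; 0 0 0.63 0 0 0 -1; 0 0 0.25 0 0 0 -1; 0 0 0.25 0 0 0 -1; 0 0 0.25 0 0 0 -1
```

Request:
carry_out:
  targets: "0.26 0 -0.37 0 0 -0.36 -1; 0.26 0.01 -0.38 0 0 -0.35 -1; 0.25 0.67 0 0 0 -0.26 -1; 0.23 0.68 0 0 0 -0.26 -1; 0.22 0.68 0 0 0 -0.26 -1; 0.2 0.69 0 0 0 -0.25 -1; 0.18 0.69 0 0 0 -0.26 -1; 0.16 0.7 0 0 0 -0.25 -1"

```text
time: 18.55
ee_pos: [0.4709, -0.012, 0.3539]
tcp_rot: [180.0, -0.1, 178.9]
wrist_force: [0.1, 0.4, -1.0]
opening: 0.0187
grasp_force: 79.4
```

Request:
carry_out:
  targets: "0.15 0.7 -0.01 0 0 -0.26 -1; 0.13 0.7 0 0 0 -0.25 -1; 0.11 0.71 -0.01 0 0 -0.26 -1; 0.09 0.71 0 0 0 -0.25 -1; 0.07 0.71 -0.01 0 0 -0.26 -1; 0.05 0.71 0 0 0 -0.25 -1; 0 0 0.19 0 0 0 -1; 0 0 0.18 0 0 0 -1"

```text
time: 19.22
ee_pos: [0.4399, 0.1565, 0.3402]
tcp_rot: [180.0, -0.1, -172.3]
wrist_force: [0.3, 0.1, -1.0]
opening: 0.0186
grasp_force: 79.2
```

Run:
```python
from h import *
st();g=boxp(-.013,-.028)
plan([(g+[0,0,.08],187.6,-1,4),(g+[0,0,.03],187.6,-1,4)])
```

```text
19.22 grasp [0.4397 0.1566 0.1852] [ 1.7995e+02 -6.0000e-02 -1.7227e+02] q [19.6 -7.2 -9.  88.2  0.1 11.8] F [ 0.3  0.1 -1. ] 0.0186 79.18443923117593
0 -0.01 0.66 0 0 0.01 -1; 0 -0.01 0.66 0 0 0 -1; 0 0 0.65 0 -0.01 0.01 -1; 0 -0.01 0.66 0.01 0 0 -1; 0 0 0.31 0 0 0 -1; 0 0 0.31 0 0 0 -1; 0 0 0.31 0 0 0 -1; 0 0 0.32 0 0 0 -1
```

Request:
carry_out:
  targets: "0 -0.01 0.66 0 0 0.01 -1; 0 -0.01 0.66 0 0 0 -1; 0 0 0.65 0 0 0.01 -1; 0 -0.01 0.66 0 0 0 -1; 0 0 0.38 0 0 0 -1; 0 0 0.35 0 0 0 -1; 0 0 0.31 0 0 0 -1; 0 0 0.24 0 0 0 -1"

```text
time: 19.88
ee_pos: [0.4398, 0.1532, 0.1822]
tcp_rot: [180.0, -0.2, -172.6]
wrist_force: [-0.4, 0.2, -0.3]
opening: 0.0181
grasp_force: 79.2
```

Request:
carry_out:
  targets: "0 0 0 0 0 0 -1; 0 0 0 0 0 0 -0.4; 0 0 0 0 0 0 -0.3; 0 0 0 0 0 0 -0.2; 0 0 0 0 0 0 -0.15; 0 0 0 0 0 0 -0.15; 0 0 0 0 0 0 -0.15; 0 0 0 0 0 0 -0.15"

```text
time: 20.55
ee_pos: [0.4403, 0.1544, 0.1841]
tcp_rot: [180.0, -0.1, -172.5]
wrist_force: [-0.1, 1.0, 0.5]
opening: 0.0364
grasp_force: 0.0
```

Request:
carry_out:
  targets: "0 0 -0.1 0 0 0 -0.15; 0 0 -0.3 0 0 0 -0.15; 0 0 -0.5 0 0 0 -0.15; 0 0 -0.6 0 0 0 -0.15; 0 0 -0.8 0 0 0 0; 0 0 -0.8 0 0 0 1; 0 0 -0.8 0 0 0 1; 0 0 -0.8 0 0 0 1"

```text
time: 21.22
ee_pos: [0.4401, 0.1541, 0.3747]
tcp_rot: [179.9, -0.0, -172.5]
wrist_force: [0.9, -0.1, -0.3]
opening: 0.0772
grasp_force: 0.0
```

Run:
```python
from h import *
st()
cv2.imwrite("pics/w8.png",camera("wrist")[:,:,::-1])
plan([(hookp(-.12,-.04,.25),165.8,1,20),(hookp(-.12,-.007,.25),165.8,1,3),(hookp(-.12,-.007,.25),165.8,1,1)])
```

```text
21.22 grasp [0.4399 0.1542 0.2197] [ 1.7994e+02 -4.0000e-02 -1.7254e+02] q [19.3 -7.  -5.  92.   0.1 11.8] F [ 0.9 -0.1 -0.3] 0.0772 0.0
0.01 -0.58 -0.03 0 0 0.19 1; 0 -0.58 -0.03 0 0 0.19 1; -0.01 -0.58 -0.03 0 0 0.19 1; -0.02 -0.58 -0.03 0 0 0.19 1; -0.03 -0.57 -0.03 0 0 0.19 1; -0.04 -0.57 -0.03 0 0 0.19 1; -0.05 -0.57 -0.03 0 0 0.19 1; -0.06 -0.57 -0.03 0 0 0.19 1

-0.07 -0.57 -0.03 0 0 0.19 1; -0.09 -0.57 -0.03 0 0.01 0.19 1; -0.1 -0.57 -0.03 0 0 0.19 1; -0.11 -0.57 -0.03 0 0.01 0.19 1; -0.12 -0.56 -0.03 0.01 0 0.19 1; -0.13 -0.56 -0.03 0 0.01 0.19 1; -0.14 -0.56 -0.04 0.01 0 0.19 1; -0.15 -0.56 -0.03 0 0.01 0.19 1

-0.16 -0.55 -0.03 0.01 0 0.19 1; -0.17 -0.55 -0.04 0 0.01 0.18 1; -0.17 -0.55 -0.03 0.01 0 0.19 1; -0.19 -0.54 -0.04 0 0.01 0.18 1; -0.27 0 0 0 0 0 1; -0.28 0 0 0 0 0 1; -0.27 0 0 0 0 0 1; 0 0 0 0 0 0 1
```

Request:
carry_out:
  targets: "0.01 -0.58 -0.03 0 0 0.19 1; 0 -0.58 -0.03 0 0 0.19 1; -0.01 -0.58 -0.03 0 0 0.19 1; -0.02 -0.58 -0.03 0 0 0.19 1; -0.03 -0.57 -0.03 0 0 0.19 1; -0.04 -0.57 -0.03 0 0 0.19 1; -0.05 -0.57 -0.03 0 0 0.19 1; -0.06 -0.57 -0.03 0 0 0.19 1"

```text
time: 21.93
ee_pos: [0.4601, -0.0301, 0.3824]
tcp_rot: [180.0, -0.1, 178.7]
wrist_force: [0.3, 0.6, -0.9]
opening: 0.0854
grasp_force: 0.0
```

Request:
carry_out:
  targets: "-0.07 -0.57 -0.03 0 0 0.19 1; -0.09 -0.57 -0.03 0 0 0.19 1; -0.1 -0.57 -0.03 0 0 0.19 1; -0.11 -0.57 -0.03 0 0 0.19 1; -0.12 -0.56 -0.03 0 0 0.19 1; -0.13 -0.56 -0.03 0 0 0.19 1; -0.14 -0.56 -0.04 0 0 0.19 1; -0.15 -0.56 -0.03 0 0 0.19 1"

```text
time: 22.6
ee_pos: [0.4805, -0.2136, 0.3922]
tcp_rot: [-180.0, -0.1, 170.0]
wrist_force: [1.3, 0.4, 0.5]
opening: 0.0856
grasp_force: 0.0
```

Request:
carry_out:
  targets: "-0.16 -0.55 -0.03 0 0 0.19 1; -0.17 -0.55 -0.04 0 0 0.18 1; -0.17 -0.55 -0.03 0 0 0.19 1; -0.19 -0.54 -0.04 0 0 0.18 1; -0.27 0 0 0 0 0 1; -0.28 0 0 0 0 0 1; -0.27 0 0 0 0 0 1; 0 0 0 0 0 0 1"

```text
time: 23.27
ee_pos: [0.523, -0.3123, 0.3967]
tcp_rot: [180.0, -0.1, 165.8]
wrist_force: [0.8, 0.0, 0.2]
opening: 0.0854
grasp_force: 0.0
```

Run:
```python
from h import *
st()
c=get_calibration("wrist");w=camera("wrist")[:,:,::-1].copy();cv2.imwrite("pics/w9.png",w)
h=cv2.cvtColor(w,cv2.COLOR_BGR2HSV);m=(h[:,:,0]<16)&(h[:,:,1]>200)&(h[:,:,2]>150)&(h[:,:,0]>3)
for a,p in blobs(m,60): print(a,p)
print(proj(c,hookp(-.12,-.024,.16)),hookp(-.12,-.007,.149))
plan([(hookp(-.12,-.007,.17),165.8,1,6),(hookp(-.12,-.007,.149),165.8,1,2)])
```

```text
23.27 grasp [ 0.5227 -0.3122  0.2417] [ 1.800e+02 -1.000e-01  1.658e+02] q [-30.8  13.2  18.5  95.4  -0.  -16.6] F [0.8 0.  0.2] 0.0854 0.0
[[317.43056033 232.70091753]] [ 0.52162811 -0.31217657  0.149     ]
0 0 0.3 0 0 0 1; 0 0 0.3 0 0 0 1; 0 0 0.3 0 -0.01 0 1; 0 0 0.3 0 0 0 1; 0.01 0 0.3 0 -0.01 0 1; 0 -0.01 0.29 0 0 0 1; 0 0 0.26 0 0 0 1; 0 0 0.27 0 0 0 1
```

Request:
carry_out:
  targets: "0 0 0.3 0 0 0 1; 0 0 0.3 0 0 0 1; 0 0 0.3 0 0 0 1; 0 0 0.3 0 0 0 1; 0.01 0 0.3 0 0 0 1; 0.01 0 0.3 0 0 0 1; 0 0 0.28 0 0 0 1; 0 0 0.28 0 0 0 1"

```text
time: 23.98
ee_pos: [0.5206, -0.3114, 0.3021]
tcp_rot: [-180.0, -0.1, 165.8]
wrist_force: [0.9, -0.2, 0.3]
opening: 0.0854
grasp_force: 0.0
```

Request:
carry_out:
  targets: "0 0 0 0 0 0 -1; 0 0 0 0 0 0 -1; 0 0 0 0 0 0 -1; 0 0 0 0 0 0 -1; 0 0 0 0 0 0 -1; 0 0 0 0 0 0 -1; 0 0 0 0 0 0 -1; 0 0 0 0 0 0 -1"
  newtons: 80

```text
time: 24.65
ee_pos: [0.5211, -0.3117, 0.3028]
tcp_rot: [-180.0, -0.1, 165.8]
wrist_force: [-0.5, -0.2, 3.3]
opening: 0.0186
grasp_force: 79.7
```

Request:
carry_out:
  targets: "0 0 -0.06 0 0 0 -1; 0 0 -0.08 0 0 0 -1; 0 0 -0.08 0 0 0 -1; 0 0 -0.08 0 0 0 -1; 0 0 -0.08 0 0 0 -1; 0 0 -0.08 0 0 0 -1; 0 0 0 0 0 0 -1; 0 0 0 0 0 0 -1"

```text
time: 25.32
ee_pos: [0.5211, -0.3117, 0.3209]
tcp_rot: [-180.0, -0.1, 165.8]
wrist_force: [-0.1, 0.3, -1.2]
opening: 0.0187
grasp_force: 79.2
```

Request:
carry_out:
  targets: "0.05 0 0 0 0 0 -1; 0.08 0 0 0 0 0 -1; 0.08 0 0 0 0 0 -1; 0.08 0 0 0 0 0 -1; 0.1 0 0 0 0 0 -1; 0.1 0 0 0 0 0 -1; 0.1 0 0 0 0 0 -1; 0.1 0 0 0 0 0 -1"

```text
time: 25.98
ee_pos: [0.4938, -0.3048, 0.3208]
tcp_rot: [-180.0, -0.1, 165.8]
wrist_force: [-0.6, -0.7, -0.4]
opening: 0.0186
grasp_force: 79.2
```

Run:
```python
from h import *
st();p=monitor.get_obs()["ee_pos"]-[0,0,.155]
g=boxp(-.013,.024)
plan([(p+[-.02,.005,.03],168,-1,2),(g+[0,0,.20],187.6,-1,20),(g+[0,0,.19],187.6,-1,2)])
```

```text
25.98 grasp [ 0.4935 -0.3047  0.1658] [-1.800e+02 -1.100e-01  1.658e+02] q [-31.7   8.3   4.4  86.2  -0.  -17.5] F [-0.6 -0.7 -0.4] 0.0186 79.22688603401184
0.26 0 -0.37 0 -0.01 -0.19 -1; 0.26 0 -0.38 0 -0.01 -0.19 -1; 0.18 0.61 -0.01 0 0 -0.17 -1; 0.17 0.61 0 0 0 -0.17 -1; 0.16 0.62 -0.01 0 0 -0.17 -1; 0.15 0.62 0 0 0 -0.17 -1; 0.14 0.62 -0.01 0 0 -0.17 -1; 0.13 0.62 0 0 0 -0.17 -1

0.12 0.62 -0.01 0 0 -0.17 -1; 0.11 0.63 0 0 0 -0.17 -1; 0.1 0.63 -0.01 0 0 -0.17 -1; 0.09 0.63 0 0 0 -0.17 -1; 0.08 0.63 -0.01 0 0 -0.17 -1; 0.06 0.63 0 0 0 -0.17 -1; 0.05 0.63 -0.01 0 0 -0.17 -1; 0.04 0.63 0 0 0 -0.17 -1

0.03 0.64 -0.01 0 0 -0.17 -1; 0.02 0.64 0 0 0 -0.18 -1; 0.01 0.64 -0.01 0 0 -0.17 -1; 0 0.63 0 0 0 -0.18 -1; -0.01 0.64 -0.01 0 0 -0.17 -1; -0.01 0.63 0 0 0 -0.18 -1; 0 0 0.12 0 0 0 -1; 0 0 0.13 0 0 0 -1
```

Request:
carry_out:
  targets: "0.26 0 -0.37 0 0 -0.19 -1; 0.26 0 -0.38 0 0 -0.19 -1; 0.18 0.61 -0.01 0 0 -0.17 -1; 0.17 0.61 0 0 0 -0.17 -1; 0.16 0.62 -0.01 0 0 -0.17 -1; 0.15 0.62 0 0 0 -0.17 -1; 0.14 0.62 -0.01 0 0 -0.17 -1; 0.13 0.62 0 0 0 -0.17 -1"

```text
time: 26.65
ee_pos: [0.4615, -0.1467, 0.3522]
tcp_rot: [180.0, -0.1, 173.9]
wrist_force: [0.2, -0.6, -0.6]
opening: 0.0181
grasp_force: 79.3
```

Request:
carry_out:
  targets: "0.12 0.62 -0.01 0 0 -0.17 -1; 0.11 0.63 0 0 0 -0.17 -1; 0.1 0.63 -0.01 0 0 -0.17 -1; 0.09 0.63 0 0 0 -0.17 -1; 0.08 0.63 -0.01 0 0 -0.17 -1; 0.06 0.63 0 0 0 -0.17 -1; 0.05 0.63 -0.01 0 0 -0.17 -1; 0.04 0.63 0 0 0 -0.17 -1"

```text
time: 27.32
ee_pos: [0.4453, 0.0557, 0.354]
tcp_rot: [180.0, -0.1, -178.3]
wrist_force: [0.1, -0.4, -1.3]
opening: 0.0182
grasp_force: 79.4
```

Request:
carry_out:
  targets: "0.03 0.64 -0.01 0 0 -0.17 -1; 0.02 0.64 0 0 0 -0.18 -1; 0.01 0.64 -0.01 0 0 -0.17 -1; 0 0.63 0 0 0 -0.18 -1; -0.01 0.64 -0.01 0 0 -0.17 -1; -0.01 0.63 0 0 0 -0.18 -1; 0 0 0.12 0 0 0 -1; 0 0 0.13 0 0 0 -1"

```text
time: 27.98
ee_pos: [0.433, 0.2078, 0.345]
tcp_rot: [180.0, -0.1, -172.2]
wrist_force: [0.1, -0.4, -0.8]
opening: 0.0186
grasp_force: 79.3
```

Run:
```python
from h import *
st();g=boxp(-.013,.024)
plan([(g+[0,0,.09],187.6,-1,4),(g+[0,0,.0255],187.6,-1,4)])
```

```text
27.98 grasp [0.4327 0.2079 0.19  ] [ 1.7996e+02 -8.0000e-02 -1.7224e+02] q [25.6 -5.3 -6.8 88.6  0.1 17.9] F [ 0.1 -0.4 -0.8] 0.0186 79.25171613693237
0 0 0.63 0 0 0.01 -1; 0 -0.01 0.62 0 0 0.01 -1; 0 0 0.63 0 -0.01 0 -1; 0 -0.01 0.62 0.01 0 0.01 -1; 0 0 0.4 0 0 0 -1; 0 0 0.4 0 0 0 -1; 0 0 0.41 0 0 0 -1; 0 0 0.4 0 0 0 -1
```

Request:
carry_out:
  targets: "0 0 0.63 0 0 0.01 -1; 0 -0.01 0.62 0 0 0.01 -1; 0 0 0.63 0 0 0 -1; 0 -0.01 0.62 0 0 0.01 -1; 0 0 0.5 0 0 0 -1; 0 0 0.45 0 0 0 -1; 0 0 0.38 0 0 0 -1; 0 0 0.25 0 0 0 -1"

```text
time: 28.65
ee_pos: [0.4326, 0.205, 0.18]
tcp_rot: [-180.0, -0.2, -172.6]
wrist_force: [0.7, -1.3, -0.5]
opening: 0.0184
grasp_force: 79.2
```

Request:
carry_out:
  targets: "0 0 0 0 0 0 -1; 0 0 0 0 0 0 -0.4; 0 0 0 0 0 0 -0.3; 0 0 0 0 0 0 -0.2; 0 0 0 0 0 0 -0.15; 0 0 0 0 0 0 -0.15; 0 0 0 0 0 0 -0.15; 0 0 0 0 0 0 -0.15"

```text
time: 29.32
ee_pos: [0.4332, 0.2063, 0.1821]
tcp_rot: [180.0, -0.1, -172.5]
wrist_force: [0.3, -0.7, -0.0]
opening: 0.0364
grasp_force: 0.0
```

Request:
carry_out:
  targets: "0 0 -0.1 0 0 0 -0.15; 0 0 -0.3 0 0 0 -0.15; 0 0 -0.5 0 0 0 -0.15; 0 0 -0.6 0 0 0 -0.15; 0 0 -0.8 0 0 0 0; 0 0 -0.8 0 0 0 1; 0 0 -0.8 0 0 0 1; 0 0 -0.8 0 0 0 1"

```text
time: 29.98
ee_pos: [0.433, 0.2059, 0.3727]
tcp_rot: [179.9, -0.0, -172.5]
wrist_force: [0.3, 0.1, 0.1]
opening: 0.0771
grasp_force: 0.0
```

Run:
```python
from h import *
st()
for n in("scene","top","wrist"): cv2.imwrite(f"pics/{n}10.png",camera(n)[:,:,::-1])
s=cv2.imread("pics/scene10.png");w=cv2.imread("pics/wrist10.png")
cv2.imwrite("pics/c10.png",np.vstack([np.hstack([cv2.resize(w,(400,300)),cv2.resize(cv2.imread("pics/top10.png"),(400,300))]),np.hstack([cv2.resize(s[280:430,260:460],(400,300)),cv2.resize(s[140:290,160:360],(400,300))])]))
```

```text
29.98 grasp [0.4329 0.206  0.2177] [ 1.7994e+02 -5.0000e-02 -1.7254e+02] q [25.4 -5.2 -3.6 91.6  0.1 18. ] F [0.3 0.1 0.1] 0.0771 0.0
```

View pics/c10.png

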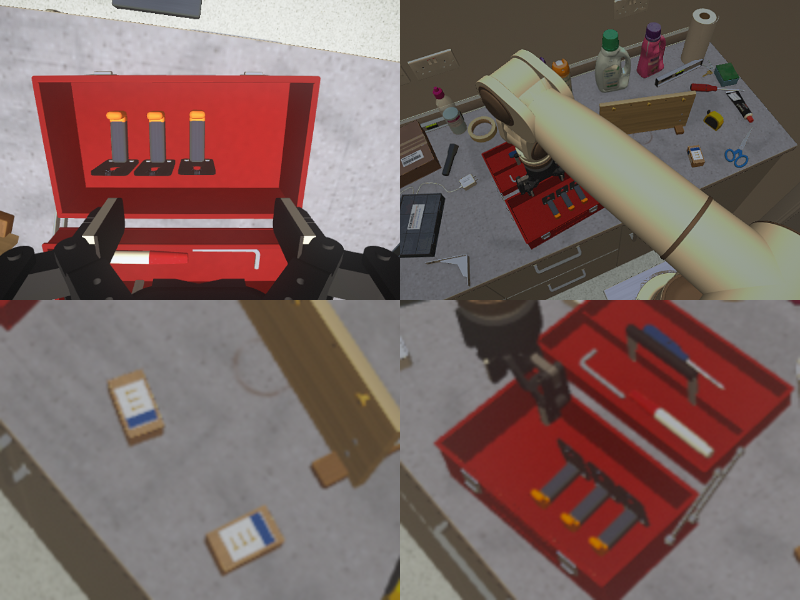

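Run:
```python
from h import *
plan([((.4365,-.1425,.18),248,1,16)])
```

```text
0.07 -0.54 0.06 0 0 -0.66 1; 0.1 -0.54 0.06 0 0 -0.66 1; 0.14 -0.53 0.06 0 0 -0.66 1; 0.17 -0.52 0.06 0 0 -0.66 1; 0.21 -0.5 0.06 0 0 -0.66 1; 0.24 -0.49 0.06 0 0 -0.66 1; 0.27 -0.47 0.06 0 0 -0.66 1; 0.3 -0.45 0.06 0 0 -0.66 1

0.33 -0.43 0.06 0 0.01 -0.66 1; 0.36 -0.41 0.06 0 0 -0.66 1; 0.38 -0.39 0.06 0 0.01 -0.66 1; 0.41 -0.36 0.06 0 0 -0.66 1; 0.43 -0.34 0.06 0 0.01 -0.66 1; 0.45 -0.3 0.05 0 0 -0.66 1; 0.47 -0.28 0.06 0 0.01 -0.66 1; 0.49 -0.24 0.05 -0.01 0 -0.67 1
```

Request:
carry_out:
  targets: "0.07 -0.54 0.06 0 0 -0.66 1; 0.1 -0.54 0.06 0 0 -0.66 1; 0.14 -0.53 0.06 0 0 -0.66 1; 0.17 -0.52 0.06 0 0 -0.66 1; 0.21 -0.5 0.06 0 0 -0.66 1; 0.24 -0.49 0.06 0 0 -0.66 1; 0.27 -0.47 0.06 0 0 -0.66 1; 0.3 -0.45 0.06 0 0 -0.66 1"

```text
time: 30.8
ee_pos: [0.4339, 0.0307, 0.35]
tcp_rot: [179.9, -0.1, -142.1]
wrist_force: [0.1, -0.7, -0.4]
opening: 0.0853
grasp_force: 0.0
```

Request:
carry_out:
  targets: "0.33 -0.43 0.06 0 0 -0.66 1; 0.36 -0.41 0.06 0 0 -0.66 1; 0.38 -0.39 0.06 0 0 -0.66 1; 0.41 -0.36 0.06 0 0 -0.66 1; 0.43 -0.34 0.06 0 0 -0.66 1; 0.45 -0.3 0.05 0 0 -0.66 1; 0.47 -0.28 0.06 0 0 -0.66 1; 0.49 -0.24 0.05 0 0 -0.67 1"

```text
time: 31.47
ee_pos: [0.4357, -0.1436, 0.3314]
tcp_rot: [179.8, -0.0, -111.8]
wrist_force: [0.4, 0.3, -0.2]
opening: 0.0851
grasp_force: 0.0
```

Run:
```python
from h import *
st()
c=get_calibration("wrist");w=camera("wrist")[:,:,::-1].copy();cv2.imwrite("pics/w11.png",w);np.save("w11.npy",c,allow_pickle=True)
h=cv2.cvtColor(w,cv2.COLOR_BGR2HSV)
m=(((h[:,:,1]<40)&(h[:,:,2]>215))|((h[:,:,0]>100)&(h[:,:,0]<125)&(h[:,:,1]>140))).astype(np.uint8)
m=cv2.morphologyEx(m,cv2.MORPH_CLOSE,np.ones((9,9)))
for k in cv2.findContours(m,0,1)[0]:
    if cv2.contourArea(k)>1500:
        r=cv2.minAreaRect(k);b=[onz(c,p,.032) for p in cv2.boxPoints(r)]
        print(r,np.array(b).round(4).tolist(),np.mean(b,0))
```

```text
31.47 grasp [ 0.4352 -0.1435  0.1764] [ 1.7982e+02 -2.0000e-02 -1.1179e+02] q [-18.2  -8.3 -11.   87.5  -0.  -86.4] F [ 0.4  0.3 -0.2] 0.0851 0.0
((314.0, 228.0), (70.0, 50.0), 90.0) [[0.4417, -0.1734, 0.032], [0.4113, -0.1612, 0.032], [0.4288, -0.1155, 0.032], [0.4608, -0.1283, 0.032]] [ 0.43565856 -0.14461285  0.032     ]
```

View pics/w11.png

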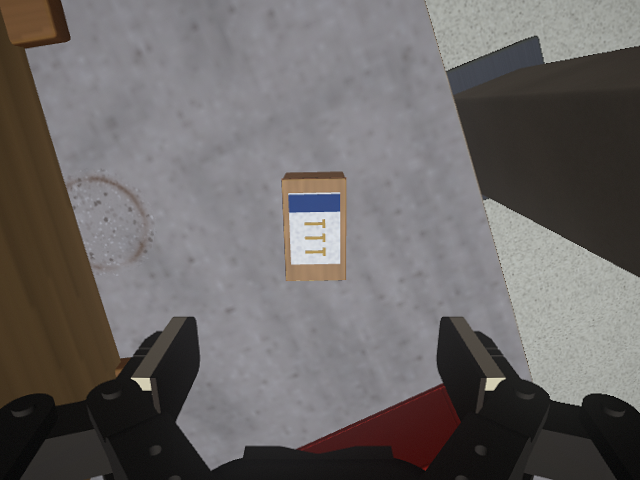

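Run:
```python
from h import *
c=np.load("w11.npy",allow_pickle=True).item()
b=[onz(c,p,.032)for p in((283,180),(347,180),(345.5,280.5),(286,280.5))];print(np.round(b,4),np.mean(b,0))
g=np.mean(b,0)
plan([([g[0],g[1],.05],248.2,1,5),([g[0],g[1],.026],248.2,1,3)])
p=[*g[:2],.026];t=boxp(0,.095)
plan([([*g[:2],.16],250,-1,4),(t+[0,0,.16],277.6,-1,12)],start=(p,248.2))
```

```text
[[ 0.442  -0.1827  0.032 ]
 [ 0.4034 -0.1673  0.032 ]
 [ 0.4292 -0.1016  0.032 ]
 [ 0.4679 -0.1171  0.032 ]] [ 0.43563719 -0.14215565  0.032     ]
-0.02 0.01 0.63 0.01 0 0.01 1; -0.02 0 0.63 0.01 0 0.01 1; -0.02 0.01 0.63 0 -0.01 0.01 1; -0.02 0.01 0.63 0.01 0 0.01 1; -0.01 0 0.63 0 -0.01 0 1; 0 0 0.2 0 0 0 1; 0 0 0.2 0 0 0 1; 0 0 0.2 0 0 0 1

0 0 -0.84 0 0 -0.08 -1; 0 0 -0.84 0 0 -0.08 -1; 0 0 -0.84 0 0 -0.08 -1; 0 0 -0.83 0 0 -0.07 -1; -0.83 0.3 0 0 0 -0.4 -1; -0.84 0.27 0 0 0 -0.4 -1; -0.85 0.23 0 0 0 -0.4 -1; -0.85 0.2 0 0 0 -0.4 -1

-0.86 0.16 0 0 0 -0.4 -1; -0.87 0.13 0 0 0 -0.4 -1; -0.87 0.09 0 0 0 -0.4 -1; -0.88 0.06 0 0 0 -0.4 -1; -0.88 0.03 0 0 0 -0.41 -1; -0.87 -0.01 0 0 0 -0.4 -1; -0.88 -0.05 0 0 0 -0.41 -1; -0.87 -0.08 0 0 0 -0.4 -1
```

Request:
carry_out:
  targets: "-0.02 0.01 0.63 0 0 0.01 1; -0.02 0 0.63 0 0 0.01 1; -0.02 0.01 0.63 0 0 0.01 1; -0.02 0.01 0.63 0 0 0.01 1; -0.01 0 0.63 0 0 0 1; 0 0 0.2 0 0 0 1; 0 0 0.2 0 0 0 1; 0 0 0.2 0 0 0 1"

```text
time: 32.18
ee_pos: [0.4362, -0.1388, 0.1823]
tcp_rot: [179.9, -0.0, -112.2]
wrist_force: [-0.6, 0.5, 0.9]
opening: 0.0855
grasp_force: 0.0
```

Request:
carry_out:
  targets: "0 0 0 0 0 0 -1; 0 0 0 0 0 0 -1; 0 0 0 0 0 0 -1; 0 0 0 0 0 0 -1; 0 0 0 0 0 0 -1; 0 0 0 0 0 0 -1; 0 0 0 0 0 0 -1; 0 0 0 0 0 0 -1"
  newtons: 50

```text
time: 32.85
ee_pos: [0.4366, -0.1389, 0.1835]
tcp_rot: [-180.0, -0.0, -112.2]
wrist_force: [-0.3, -0.5, 6.8]
opening: 0.0408
grasp_force: 51.6
```

Request:
carry_out:
  targets: "0 0 -0.2 0 0 0 -1; 0 0 -0.5 0 0 0 -1; 0 0 -0.6 0 0 0 -1; 0 0 -0.7 0 0 0 -1; 0 0 -0.7 0 0 0 -1; 0 0 -0.5 0 0 0 -1; 0 0 -0.2 0 0 0 -1; 0 0 0 0 0 0 -1"

```text
time: 33.52
ee_pos: [0.4366, -0.1389, 0.3202]
tcp_rot: [-179.9, -0.0, -112.2]
wrist_force: [-0.1, 0.5, -1.6]
opening: 0.0411
grasp_force: 50.9
```

Run:
```python
from h import *
st();t=boxp(0,.095)
plan([(t+[0,0,.16],277.6,-1,16)])
```

```text
33.52 grasp [ 0.4368 -0.139   0.1652] [-179.93   -0.   -112.21] q [-17.6  -8.5 -12.4  86.   -0.  -85.4] F [-0.1  0.5 -1.6] 0.0411 50.922954082489014
-0.6 0.25 0.01 0 0 -0.33 -1; -0.61 0.23 0.01 0 0 -0.32 -1; -0.62 0.21 0.01 0 0 -0.33 -1; -0.63 0.19 0.01 0 0 -0.32 -1; -0.63 0.17 0.01 0 0 -0.33 -1; -0.64 0.14 0.01 0 0 -0.32 -1; -0.64 0.12 0.01 0 0 -0.33 -1; -0.64 0.1 0.01 0 0 -0.32 -1

-0.65 0.08 0.01 0 0 -0.33 -1; -0.65 0.06 0.01 0 0 -0.32 -1; -0.65 0.04 0 0 0 -0.33 -1; -0.65 0.02 0.01 0 0 -0.32 -1; -0.66 0 0 0 0 -0.33 -1; -0.65 -0.02 0.01 0 0 -0.32 -1; -0.65 -0.04 0 -0.01 0 -0.33 -1; -0.66 -0.07 0.01 0 -0.01 -0.32 -1
```

Request:
carry_out:
  targets: "-0.6 0.25 0.01 0 0 -0.33 -1; -0.61 0.23 0.01 0 0 -0.32 -1; -0.62 0.21 0.01 0 0 -0.33 -1; -0.63 0.19 0.01 0 0 -0.32 -1; -0.63 0.17 0.01 0 0 -0.33 -1; -0.64 0.14 0.01 0 0 -0.32 -1; -0.64 0.12 0.01 0 0 -0.33 -1; -0.64 0.1 0.01 0 0 -0.32 -1"

```text
time: 34.18
ee_pos: [0.4356, 0.0713, 0.3133]
tcp_rot: [179.8, -0.0, -97.2]
wrist_force: [1.1, 0.2, -0.8]
opening: 0.0409
grasp_force: 50.8
```

Request:
carry_out:
  targets: "-0.65 0.08 0.01 0 0 -0.33 -1; -0.65 0.06 0.01 0 0 -0.32 -1; -0.65 0.04 0 0 0 -0.33 -1; -0.65 0.02 0.01 0 0 -0.32 -1; -0.66 0 0 0 0 -0.33 -1; -0.65 -0.02 0.01 0 0 -0.32 -1; -0.65 -0.04 0 0 0 -0.33 -1; -0.66 -0.07 0.01 0 0 -0.32 -1"

```text
time: 34.85
ee_pos: [0.4356, 0.2805, 0.3113]
tcp_rot: [179.8, -0.0, -82.3]
wrist_force: [-0.5, 0.1, -1.6]
opening: 0.0411
grasp_force: 50.8
```

Run:
```python
from h import *
st();t=boxp(0,.097)
plan([(t+[0,0,.08],277.6,-1,4),(t+[0,0,.033],277.6,-1,4)])
```

```text
34.85 grasp [0.435  0.2804 0.1563] [ 1.7977e+02 -2.0000e-02 -8.2320e+01] q [ 32.8  -0.1  -5.5  84.8   0.1 -64.9] F [-0.5  0.1 -1.6] 0.0411 50.768126249313354
0 -0.01 0.48 0.01 0 0 -1; 0 0 0.48 0.01 0 0 -1; -0.01 -0.01 0.47 0.01 0 0.01 -1; 0 0 0.48 0.01 0 0 -1; 0 0 0.29 0 0 0 -1; 0 0 0.29 0 0 0 -1; 0 0 0.3 0 0 0 -1; 0 0 0.29 0 0 0 -1
```

Request:
carry_out:
  targets: "0 -0.01 0.5 0 0 0 -1; 0 0 0.5 0 0 0 -1; 0 0 0.5 0 0 0 -1; 0 0 0.45 0 0 0 -1; 0 0 0.4 0 0 0 -1; 0 0 0.35 0 0 0 -1; 0 0 0.25 0 0 0 -1; 0 0 0.15 0 0 0 -1"

```text
time: 35.52
ee_pos: [0.4355, 0.279, 0.1872]
tcp_rot: [179.7, -0.0, -82.4]
wrist_force: [-26.4, -17.6, 67.9]
opening: 0.0413
grasp_force: 59.6
```

Request:
carry_out:
  targets: "0 0 0 0 0 0 -1; 0 0 0 0 0 0 0.1; 0 0 0 0 0 0 0.2; 0 0 0 0 0 0 0.3; 0 0 0 0 0 0 0.3; 0 0 0 0 0 0 0.3; 0 0 0 0 0 0 0.3; 0 0 0 0 0 0 0.3"

```text
time: 36.18
ee_pos: [0.4363, 0.2795, 0.1892]
tcp_rot: [179.9, 0.0, -82.4]
wrist_force: [0.7, -0.4, 0.3]
opening: 0.0557
grasp_force: 0.0
```

Request:
carry_out:
  targets: "0 0 -0.1 0 0 0 0.3; 0 0 -0.3 0 0 0 0.3; 0 0 -0.5 0 0 0 0.3; 0 0 -0.6 0 0 0 0.3; 0 0 -0.8 0 0 0 0.3; 0 0 -0.8 0 0 0 1; 0 0 -0.8 0 0 0 1; 0 0 -0.7 0 0 0 1"

```text
time: 36.85
ee_pos: [0.4363, 0.2792, 0.3766]
tcp_rot: [-180.0, 0.1, -82.4]
wrist_force: [0.6, 0.9, -0.6]
opening: 0.0856
grasp_force: 0.0
```

Run:
```python
from h import *
st()
for n in("scene","top","wrist"): cv2.imwrite(f"pics/{n}12.png",camera(n)[:,:,::-1])
s=cv2.imread("pics/scene12.png");w=cv2.imread("pics/wrist12.png")
cv2.imwrite("pics/c12.png",np.hstack([cv2.resize(w,(400,300)),cv2.resize(s[140:290,160:360],(400,300))]))
e=boxp(.1732,0)
plan([(e+[0,0,.215],277.6,1,14),(e+[0,0,.20],277.6,1,2),(e+[0,0,.137],277.6,1,8)])
```

```text
36.85 grasp [0.4363 0.2794 0.2216] [-1.7999e+02  9.0000e-02 -8.2410e+01] q [ 32.6   0.    1.9  91.8   0.1 -65. ] F [ 0.6  0.9 -0.6] 0.0856 0.0
0.17 -0.31 0.01 0 0 0 1; 0.17 -0.31 0.01 0 0 0 1; 0.17 -0.31 0.01 0 0 0 1; 0.17 -0.31 0.01 0 0 0 1; 0.17 -0.31 0.01 0 0 0 1; 0.17 -0.31 0.01 0 0 0 1; 0.17 -0.31 0.01 0 0 0 1; 0.17 -0.31 0.01 0 0 0 1

0.17 -0.31 0.01 0 0 0 1; 0.17 -0.31 0.02 -0.01 0.01 0 1; 0.17 -0.3 0.01 0 0 0 1; 0.17 -0.31 0.02 -0.01 0.01 0 1; 0.17 -0.3 0.01 0 0 0 1; 0.17 -0.31 0.02 -0.01 0.01 0 1; 0 0 0.19 0 0 0 1; 0 0 0.18 0 0 0 1

0 0 0.2 0 0 0 1; 0 0 0.2 0 0 0 1; 0 0 0.2 0 0 0 1; 0 0 0.2 0 0 0 1; 0 0 0.19 0 0 0 1; 0 0 0.2 0 0 0 1; 0 0 0.19 0 0 0 1; 0 0 0.2 0 0 0 1
```

View pics/c12.png

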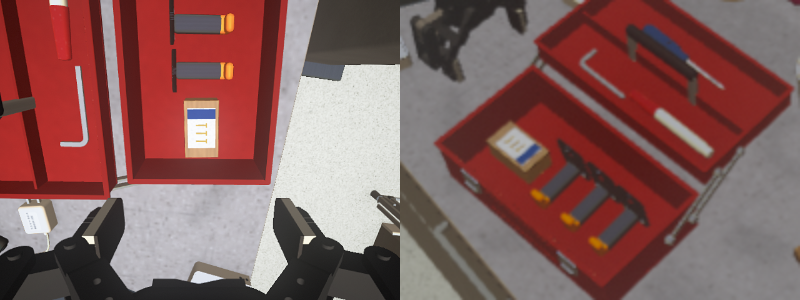

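Request:
carry_out:
  targets: "0.17 -0.31 0.01 0 0 0 1; 0.17 -0.31 0.01 0 0 0 1; 0.17 -0.31 0.01 0 0 0 1; 0.17 -0.31 0.01 0 0 0 1; 0.17 -0.31 0.01 0 0 0 1; 0.17 -0.31 0.01 0 0 0 1; 0.17 -0.31 0.01 0 0 0 1; 0.17 -0.31 0.01 0 0 0 1"

```text
time: 37.67
ee_pos: [0.5438, 0.2378, 0.3692]
tcp_rot: [179.9, 0.0, -82.4]
wrist_force: [-0.2, 0.2, -0.6]
opening: 0.0853
grasp_force: 0.0
```

Request:
carry_out:
  targets: "0.17 -0.31 0.01 0 0 0 1; 0.17 -0.31 0.02 0 0 0 1; 0.17 -0.3 0.01 0 0 0 1; 0.17 -0.31 0.02 0 0 0 1; 0.17 -0.3 0.01 0 0 0 1; 0.17 -0.31 0.02 0 0 0 1; 0 0 0.19 0 0 0 1; 0 0 0.18 0 0 0 1"

```text
time: 38.33
ee_pos: [0.6214, 0.2072, 0.3498]
tcp_rot: [179.9, 0.0, -82.5]
wrist_force: [0.1, 0.5, 0.5]
opening: 0.0855
grasp_force: 0.0
```

Run:
```python
from h import *
st();e=boxp(.1732,0)
plan([(e+[0,0,.138],277.6,1,8)])
```

```text
38.33 grasp [0.621  0.2072 0.1948] [ 1.7985e+02  4.0000e-02 -8.2490e+01] q [ 18.4  19.2  20.6  91.6   0.1 -79.1] F [0.1 0.5 0.5] 0.0855 0.0
0 0 0.18 0 0 0 1; 0 0 0.18 0 0 0 1; 0 0 0.18 0 0 0 1; 0 0 0.18 0.01 0 0 1; 0 0 0.18 0 0 0 1; -0.01 0 0.17 0.01 0 -0.01 1; 0 0.01 0.18 0 0 0 1; -0.01 0 0.17 0.01 0.01 -0.01 1
```

Request:
carry_out:
  targets: "0 0 0.18 0 0 0 1; 0 0 0.18 0 0 0 1; 0 0 0.18 0 0 0 1; 0 0 0.18 0 0 0 1; 0 0 0.18 0 0 0 1; 0 0 0.17 0 0 0 1; 0 0 0.17 0 0 0 1; 0 0 0.16 0 0 0 1"

```text
time: 39.0
ee_pos: [0.6203, 0.2079, 0.2944]
tcp_rot: [179.9, 0.0, -82.4]
wrist_force: [-0.2, 0.7, -0.2]
opening: 0.0852
grasp_force: 0.0
```

Request:
carry_out:
  targets: "0 0 0 0 0 0 -1; 0 0 0 0 0 0 -1; 0 0 0 0 0 0 -1; 0 0 0 0 0 0 -1; 0 0 0 0 0 0 -1; 0 0 0 0 0 0 -1; 0 0 0 0 0 0 -1; 0 0 0 0 0 0 -1"
  newtons: 60

```text
time: 39.67
ee_pos: [0.6214, 0.208, 0.2961]
tcp_rot: [-179.9, 0.1, -82.4]
wrist_force: [7.1, 0.8, 0.9]
opening: 0.0128
grasp_force: 60.1
```

Request:
carry_out:
  targets: "0 0.03 -0.06 0 0 0 -1; 0 0.04 -0.06 0 0 0 -1; 0 0.04 -0.06 0 0 0 -1; 0 0.06 -0.07 0 0 0 -1; 0 0.06 -0.08 0 0 0 -1; 0 0.07 -0.09 0 0 0 -1; 0 0.10 -0.10 0 0 0 -1; 0 0.11 -0.10 0 0 0 -1"

```text
time: 40.33
ee_pos: [0.6015, 0.2054, 0.3205]
tcp_rot: [-179.8, 0.1, -82.4]
wrist_force: [11.0, 2.2, -3.5]
opening: 0.0125
grasp_force: 59.7
```

Request:
carry_out:
  targets: "0 0.13 -0.11 0 0 0 -1; 0 0.16 -0.11 0 0 0 -1; 0 0.18 -0.11 0 0 0 -1; 0 0.20 -0.10 0 0 0 -1; 0 0.23 -0.08 0 0 0 -1; 0 0.24 -0.07 0 0 0 -1; 0 0.25 -0.04 0 0 0 -1; 0 0.27 -0.01 0 0 0 -1"

```text
time: 41.0
ee_pos: [0.5354, 0.1968, 0.3459]
tcp_rot: [-179.8, 0.1, -82.4]
wrist_force: [12.2, 4.7, -6.2]
opening: 0.0131
grasp_force: 59.4
```

Request:
carry_out:
  targets: "0 0.26 0.01 0 0 0 -1; 0 0.25 0.04 0 0 0 -1; 0 0.24 0.07 0 0 0 -1; 0 0.23 0.08 0 0 0 -1; 0 0.20 0.10 0 0 0 -1; 0 0.18 0.11 0 0 0 -1; 0 0.16 0.11 0 0 0 -1; 0 0.13 0.11 0 0 0 -1"

```text
time: 41.67
ee_pos: [0.4696, 0.1883, 0.3205]
tcp_rot: [-179.9, 0.1, -82.4]
wrist_force: [8.7, 6.3, -5.2]
opening: 0.0127
grasp_force: 59.6
```

Request:
carry_out:
  targets: "0 0.11 0.10 0 0 0 -1; 0 0.10 0.10 0 0 0 -1; 0 0.07 0.09 0 0 0 -1; 0 0.06 0.08 0 0 0 -1; 0 0.06 0.07 0 0 0 -1; 0 0.04 0.06 0 0 0 -1; 0 0.04 0.06 0 0 0 -1; 0 0.03 0.06 0 0 0 -1"

```text
time: 42.33
ee_pos: [0.4496, 0.1857, 0.2956]
tcp_rot: [-179.9, 0.2, -82.4]
wrist_force: [12.4, 6.8, 10.6]
opening: 0.0127
grasp_force: 62.1
```

Request:
carry_out:
  targets: "0 0 0 0 0 0 -1; 0 0 0 0 0 0 0; 0 0 0 0 0 0 0.6; 0 0 0 0 0 0 0.6; 0 0 0 0 0 0 0.6; 0 0 -0.3 0 0 0 0.6; 0 0 -0.6 0 0 0 0.6; 0 0 -0.6 0 0 0 0.6"

```text
time: 43.0
ee_pos: [0.4485, 0.1848, 0.3565]
tcp_rot: [179.8, 0.0, -82.4]
wrist_force: [0.2, 0.1, 0.5]
opening: 0.0683
grasp_force: 0.0
```

Request:
carry_out:
  targets: "0 0 -0.6 0 0 0 1; 0 0 -0.6 0 0 0 1; 0 0 -0.6 0 0 0 1; 0 0 -0.5 0 0 0 1; 0 0 0 0 0 0 1; 0 0 0 0 0 0 1; 0 0 0 0 0 0 1; 0 0 0 0 0 0 1"

```text
time: 43.67
ee_pos: [0.4489, 0.1849, 0.4466]
tcp_rot: [179.8, 0.0, -82.4]
wrist_force: [-0.1, 0.6, -0.3]
opening: 0.0855
grasp_force: 0.0
```

Run:
```python
from h import *
st()
S=get_calibration("scene")
for n in("scene","wrist"): cv2.imwrite(f"pics/{n}13.png",camera(n)[:,:,::-1])
s=cv2.imread("pics/scene13.png");s0=cv2.imread("pics/scene0.png");w=cv2.imread("pics/wrist13.png")
f=lambda a:cv2.resize(a[150:300,160:360],(400,300))
cv2.imwrite("pics/c13.png",np.vstack([np.hstack([f(s),f(s0)]),np.hstack([cv2.resize(w,(400,300)),cv2.resize(s[200:380,300:500],(400,300))])]))
```

```text
43.67 grasp [0.4484 0.1849 0.2916] [ 1.7981e+02  2.0000e-02 -8.2420e+01] q [ 22.4  -2.6   7.1  99.9   0.1 -75.2] F [-0.1  0.6 -0.3] 0.0855 0.0
```

View pics/c13.png

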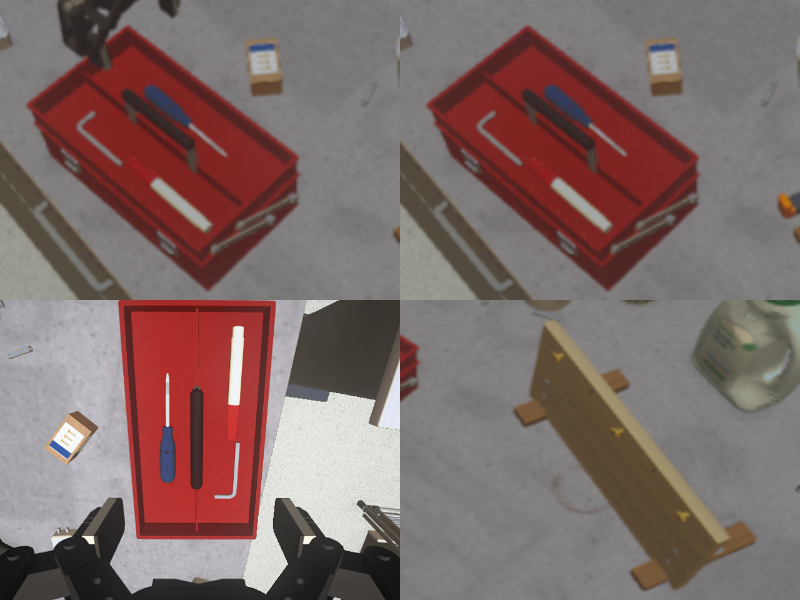

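The tray is back exactly where it was at the start, with the tools still in it. The board's screws are bare and the gripper is clear.

```bash
python3 -c "
from workcell import bot
print(bot.job_done())"
```

```text
the job is handed in; nothing more can be done
None
```

The job is done and handed in at about 44 s: all three hooks and the spare-screw box are packed in the toolbox, and the tray is back home on the box with its tools in it. The one rough moment was when the screw box touched down in the compartment, with a wrist force reading of about 75 N.

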